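# Weigh a tin of eyelets on the counter balance

### The job

Weigh the tin of eyelets that stands in the balance's right-hand pan: seat the one of the three brass ring weights that suits it over the post of the left-hand carrier, right down flat, and nudge the brass rider along its bar, without clamping it, until the beam rests level with its pointer on the green mark. The fine pivots stand no knock, so judge by feel how much is missing before you load it, touch the carrier and the rider slowly and lightly, and come up to level from the light side: the carrier must never drop or be pushed down to its lower stop. Leave the tin in its pan and the things round the balance where they are, let go of everything, and let the weights that are not needed stand flat on their board or the table.

Things in the scene. Friction and masses are not known exactly. Their poses are not given: they have to be found in the camera images.
- balance: Grey two-pan counter balance, fixed to the worktop; base 96 x 360 mm. Origin on the worktop under the beam's pivot, which is 85 mm up; x across the beam, away from the rider bar; y along the beam towards the weight carrier, z up. The two arms are each 140 mm long; a parallel linkage keeps carrier and pan upright, so a load counts the same wherever it lies on them.
- beam (a joint): Beam angle, rad: 0 = level, positive = weight carrier down, negative = tin's pan down; stops at -0.10 and +0.10 (14 mm of carrier travel each way). A surplus of about 5 g on one side tilts the free beam by 0.025 rad, about 20 g or more takes it to the stop; it comes to rest within about 1.5 s of being let go. With empty pans and the rider at its zero it is level.
- carrier: Weight carrier at the +y end of the beam: a round steel plate 76 mm across with an upright post in its middle. Origin 30 mm under the plate's top; stays upright. At the start it is up, the tin's pan being down on its stop; pressing the carrier down to level takes as many newtons as the tin's mass less the rider's count, times 9.81 (0.4 to 3.9 N).
- post_tip (a point): Tip of the carrier's post, 44 mm above the plate's top. The post is 10 mm across, its last 4 mm tapering to 6 mm. About 159 mm above the worktop when level.
- goods_pan_floor (a point): Centre of the floor of the tin's pan, a steel dish 94 mm across with a rim 3 mm above its floor, at the -y end of the beam; 115 mm above the worktop when level.
- rider_knob (a point): Middle of the upright brass knob of the rider, 10 mm across and 30 mm tall (15 mm of it above and below this point), standing on the rider's block (20 x 16 x 24 mm). About 128 mm above the worktop when level; it rides with the beam, 53 mm in front of (to -x of) the pivot line.
- rider: The brass rider, 120 g, on its graduated bar. Origin 43 mm under the middle of its knob. It slides along balance y from y = -0.075 m (zero, counts nothing) to y = +0.075 m (counts 129 g on the carrier): each mm towards the carrier counts 0.857 g more. It stays where it is left and takes about 0.5 N to slide; pushed at its knob it also tips the beam the way it is pushed.
- pointer (a point): Red pointer at the -y end of the rider bar, in front of the green mark when the beam is level (100 mm above the worktop).
- tin_centre (a point): Middle of the round pale eyelet tin, 62 mm across, 23 mm tall, standing in the pan. It is partly filled: its mass, 120 to 410 g, is not known.
- weight_300_c (a point): Middle of the 300 g weight: a brass ring 56 mm across, 15 mm thick, with a centre hole 12 mm across; axis z. It stands flat on the weight board to begin with.
- weight_200_c (a point): Middle of the 200 g weight: a brass ring 46 mm across, 15 mm thick, with a centre hole 12 mm across; axis z. It stands flat on the weight board to begin with.
- weight_100_c (a point): Middle of the 100 g weight: a brass ring 34 mm across, 15 mm thick, with a centre hole 12 mm across; axis z. It stands flat on the weight board to begin with.
- weight_board: Dark wooden board, 212 x 70 x 10 mm, fixed, that the three weights stand on in a row along its long x axis, 66 mm apart, in any order. Origin under its centre on the worktop.
- spool_rust: Rust-coloured spool, 50 mm across and 36 mm tall, standing; leave alone. Origin under its centre.
- spool_navy: Navy spool, 48 mm across and 32 mm tall, standing; leave alone. Origin under its centre.
- thread_block: Yellow beeswax block, 30 x 46 x 18 mm; leave alone. Origin under its centre.
- chalk: Blue tailor's chalk, 24 x 45 x 9 mm; leave alone. Origin under its centre.
Things that resemble listed ones, but are neither listed nor needed, are in the scene too. Leave any pink look-alike of the part that bears weight_200_c alone.

How it is judged:
By the outcome, as a careful person would: the job done as asked, in the order asked, and still so for the second after the job is handed in, with the robot touching nothing.
It also fails if it takes over 72 s, if anything falls off the work surface, if the arm or the gripper's body presses on something with over 40 N, if the wrist force passes 120 N, or if a joint passes its speed limit or range.

### The arm

A 7-joint arm with a two-finger parallel gripper is mounted at the origin on a cart in front of the work surface, level with it; the furniture and walls round the work are solid. World frame = base frame: x ahead of the robot, y to its left, z up, the work surface at z = 0. Lengths are in m, angles in rad, forces in N, time in s.
With the tool pointing down it reaches from about 0.35 to 0.9 m from the base axis. Payload 8.1 kg.
Tool frame: the origin (TCP) lies midway between the tips of the shut fingers; the grasp point (between the pads) lies 19 mm behind it; z points along the fingers, y is the direction in which the jaws open and shut (so a half turn about z gives the same grasp; the last joint's range is limited). The gripper opens to 92 mm and grips with 3 to 60 N. Pads are 19 mm wide; open, the fingers measure 130 mm over their backs; the gripper's body (75 mm by 190 mm) begins 47 mm behind the grasp point.
Start: joints at [1.152, 0.434, 0.025, 1.573, -0.012, 1.134, -0.075], TCP at [0.194, -0.594, 0.227] pointing down, gripper open.
Joint ranges: [-2.62, 2.62], [-0.44, 2.09], [-1.27, 1.32], [0.08, 2.57], [-1.32, 4.46], [0.12, 2], [-2.74, 2.74]. Speed limits (rad/s): [2.22, 2.22, 3.01, 3.01, 3.14, 3.14, 3.14].

### API

Orientations are given as a rotation vector (axis times angle).
In Python, from cell import monitor, get_image, get_calibration, workorder, look_for, masks_of gives the robot as it stands.
- The arm moves only by the shell command python3 -m crank 'ROWS' [FORCE]. ROWS is JSON, a list of rows, each a list of 3 entries, a list of its own where there are three numbers: the shift along the tool's x, y, z in cm, then the turn about the tool's z in degrees, then the closure in counts, from 0 (fully open) to 255 (shut). A call has 1 to 5 rows; each row shifts and turns the commanded pose from where the row before left it, along the tool's axes as they then stand; what a row does not reach is not made up. A row lasts 1/10 s, in which the tool goes at most 50 mm and 8.59 degrees, less where a joint would pass 70% of its speed; a pose out of reach is approached as far as the arm can. A call with a gripper value outside its range is refused whole. The fingers move at their own pace and stop on an object; FORCE is the grip in N (left out, the last holds). Time passes only in rows, so rows that do not move let the fingers close. It gives the time, the measured TCP pose, the force and the opening at its end, in the units of the state.
- monitor.observe(): the state, without advancing time (a new reading comes with each control period).
- get_image(name): name is "side" or "top"; returns (picture, depth): 420x560x3 uint8, red, green, blue; 420x560 float32, m along the optical axis (not along the pixel's ray), 0 where there is no reading.
- get_calibration(name): a dict with "fx", "fy", "cx", "cy" (pixels), "D" ([k1, k2, p1, p2, k3] as OpenCV has them; the pictures are not rectified), "R" (3x3) and "t" (3): a world point X has camera coordinates R X + t. Camera axes: x right, y down, z forward; pixel columns grow to the right and rows downward; lengths in m; the calibration is good to about 2 mm. A picture is of the moment at which its call begins. get_calibration takes no time and is no camera call.
- workorder.sign_off(): hands the job in, once; it reports no verdict.
Trained networks look in the newest picture that a camera, given by its name, has taken for a name from the list of things; names that differ only in an ending like _2 or _b are one class to them, and where a whole thing is asked for, a point or a joint stands for the part that bears it (a point fixed in the world has none). Each returns a list of dicts, best first, with "score" (0 to 1); they miss things now and then, are a little off and sometimes report something else, mostly with a low value. They report only what shows in the picture. A call takes as long as a camera call. They do not tell look-alikes from the thing itself.
- look_for(label, camera): "location" ([x, y, z] in m, in world coordinates, good to about 4 mm: the middle of the surface that is visible of it).
- masks_of(label, camera): "region" (420x560 bool, what is visible of it).
The state is a dict: "clock": time; "joints": joint angles; "dq": joint speeds; "joint_efforts": joint torques, N m; "position": TCP position; "ee_rot": TCP orientation; "force": force on the tool from outside, world axes, zero at the start; "ft_torque": the same for the moment, N m; "width": opening from 0.0 (shut) to 1.0 (fully open).
Only numpy, scipy, OpenCV 4.12 (cv2) and the standard library are available. Lean on these libraries where they do the work, as an engineer would, in place of code of your own. Each camera call takes 0.05 s, during which the arm holds its last target.

## Working session

There is one attempt and no reset: what is moved stays moved. The work goes in short steps, Python scripts to look and compute and a shell command to move; the robot and the scene stay as the last step left them, time stands still between calls to the robot, and variables do not carry over. Pictures are saved under pics/ and viewed, and the job is handed in when it is done.

```bash
mkdir -p pics; ls; python3 - <<'E'
from cell import monitor,get_image,get_calibration
import cv2
print(monitor.observe())
for n in("side","top"):
    im,d=get_image(n); cv2.imwrite(f"pics/{n}0.png",im[:,:,::-1]); c=get_calibration(n); print(n,c)
E
```

```text
pics
{'clock': 0.0, 'joints': array([ 1.15240936,  0.43519459,  0.02502126,  1.57409512, -0.01156587,
        1.13400365, -0.07510971]), 'dq': array([ 5.37876791e-04, -3.14321827e-05,  2.90261431e-04,  1.61473912e-05,
        3.21156600e-04, -8.65375010e-04, -1.31207514e-03]), 'joint_efforts': array([ 1.09428016e-03, -6.67834926e+01,  9.85730812e-01, -3.14455175e+01,
       -6.03752607e-02,  4.25415463e-02,  1.61154762e-04]), 'position': array([ 0.19385232, -0.5936405 ,  0.22596395]), 'ee_rot': array([-3.10106327e+00, -4.93574604e-01,  6.78782982e-04]), 'force': array([0.50001809, 0.06768222, 0.12083593]), 'ft_torque': array([-0.0200869 , -0.00557938, -0.05615409]), 'width': 0.9975868907535476}
side {'fx': 451.1238109132712, 'fy': 451.1238109132712, 'cx': 275.742647927661, 'cy': 206.94351846940668, 'D': array([-0.04151816,  0.        ,  0.        ,  0.        ,  0.        ]), 'R': array([[-0.99965748, -0.01409997,  0.02204812],
       [-0.02580178,  0.67201502, -0.74008789],
       [-0.00438145, -0.74040327, -0.67214864]]), 't': array([0.45939797, 0.06076837, 1.16609126])}
top {'fx': 527.6514189235793, 'fy': 527.6514189235793, 'cx': 284.42549357692536, 'cy': 213.3477183293751, 'D': array([-0.06256219,  0.        ,  0.        ,  0.        ,  0.        ]), 'R': array([[-0.00265932, -0.99995382,  0.00923503],
       [-0.99298561,  0.00154892, -0.11822511],
       [ 0.11820534, -0.00948465, -0.99294387]]), 't': array([0.08550805, 0.4787145 , 1.39257883])}
```

View pics/side0.png

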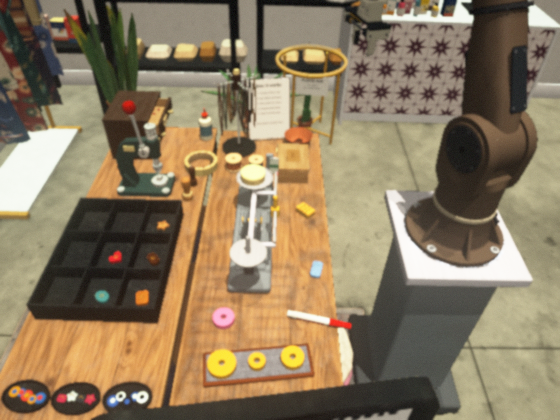

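View pics/top0.png

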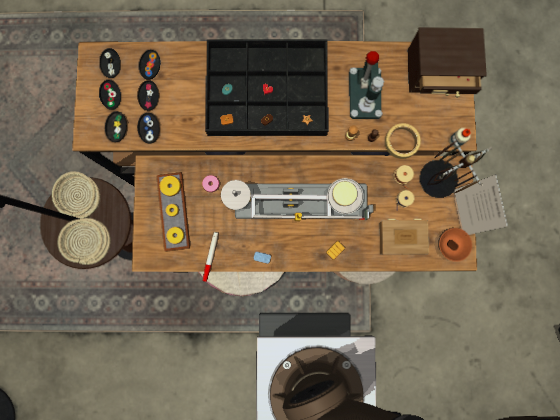

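```bash
cat > h.py <<'E'
import numpy as np,cv2
from cell import *
def ray(n,u,v):
    c=get_calibration(n);K=np.array([[c["fx"],0,c["cx"]],[0,c["fy"],c["cy"]],[0,0,1]])
    p=cv2.undistortPoints(np.array([[[u,v]]],float),K,c["D"])[0,0]
    R=np.array(c["R"]);o=-R.T@c["t"];return o,R.T@np.array([p[0],p[1],1.])
def at_z(n,u,v,z):
    o,d=ray(n,u,v);return o+d*(z-o[2])/d[2]
def at_d(n,u,v,dep):
    o,d=ray(n,u,v);return o+d*dep
def proj(n,X):
    c=get_calibration(n);K=np.array([[c["fx"],0,c["cx"]],[0,c["fy"],c["cy"]],[0,0,1]])
    return cv2.projectPoints(np.array([X],float).reshape(-1,1,3),cv2.Rodrigues(np.array(c["R"]))[0],np.array(c["t"]),K,c["D"])[0].reshape(-1,2)
def cloud(n,d):
    c=get_calibration(n);K=np.array([[c["fx"],0,c["cx"]],[0,c["fy"],c["cy"]],[0,0,1]])
    h,w=d.shape;g=np.stack(np.meshgrid(np.arange(w),np.arange(h)),-1).reshape(-1,1,2).astype(float)
    p=cv2.undistortPoints(g,K,c["D"]).reshape(h,w,2)
    P=np.dstack([p*d[...,None],d]);return (P-c["t"])@np.array(c["R"])
def save(n,im,name,x0,y0,x1,y1,s):
    cv2.imwrite(f"pics/{name}.png",cv2.resize(im[y0:y1,x0:x1,::-1],None,fx=s,fy=s,interpolation=cv2.INTER_CUBIC))
E
python3 - <<'E'
from h import *
np.set_printoptions(precision=4,suppress=True)
im,d=get_image("top")
save("top",im,"tw",130,140,270,270,5)
save("top",im,"tb",210,160,390,270,4)
P=cloud("top",d)
for l in ["weight_300_c","weight_200_c","weight_100_c","weight_board","carrier","tin_centre","rider_knob","post_tip","balance","pointer"]:
    r=look_for(l,"top");print(l,[(x["score"].__round__(2),np.round(x["location"],4).tolist()) for x in r[:4]])
    m=masks_of(l,"top")
    if m:
        for k in m[:3]:
            q=k["region"];pp=P[q];pp=pp[np.isfinite(pp).all(1)];v,u=np.nonzero(q);print("   mask",round(k["score"],2),q.sum(),u.mean().round(1),v.mean().round(1),np.median(pp,0))
im,d=get_image("side")
save("side",im,"sb",200,140,340,310,3)
save("side",im,"sw",190,290,340,400,5)
E
```

```text
weight_300_c [(0.58, [0.5523, 0.3958, 0.0247])]
   mask 0.69 308 169.6 185.8 [0.5549 0.3962 0.0254]
weight_200_c [(0.79, [0.5598, 0.2865, 0.015]), (0.57, [0.4239, 0.3794, 0.0229]), (0.35, [0.4554, 0.0518, 0.1081])]
   mask 0.69 248 210.8 183.3 [0.5643 0.2854 0.0148]
   mask 0.51 238 174.9 234.8 [0.4213 0.3792 0.0248]
weight_100_c []
weight_board []
   mask 0.77 1479 172.9 214.6 [0.4738 0.3863 0.0106]
carrier [(0.7, [0.5119, 0.2061, 0.1321]), (0.48, [0.5197, -0.0724, 0.1223])]
   mask 0.94 648 235.2 194.4 [0.5134 0.2083 0.1302]
   mask 0.72 2294 290.3 200.4 [0.508  0.068  0.1033]
   mask 0.72 104 171.5 209.8 [0.4891 0.3903 0.0254]
tin_centre [(0.83, [0.5198, -0.0676, 0.1264])]
   mask 0.82 511 344.2 193.2 [ 0.519  -0.0654  0.1233]
rider_knob [(0.41, [0.4541, 0.0503, 0.1137])]
   mask 0.4 47 297.7 216.5 [0.4584 0.0522 0.1138]
post_tip [(0.69, [0.5193, 0.2072, 0.1315])]
   mask 0.69 708 235.4 194.4 [0.5135 0.2072 0.1301]
   mask 0.4 4620 292.1 201.2 [0.5041 0.0706 0.0838]
balance [(0.82, [0.5033, 0.0639, 0.0889]), (0.67, [0.384, -0.0546, 0.0182])]
   mask 0.63 4696 292.6 201.1 [0.5043 0.068  0.0841]
pointer [(0.82, [0.5075, 0.0775, 0.1016])]
   mask 0.73 1656 282.3 198.7 [0.5101 0.1272 0.1052]
```

View pics/tw.png

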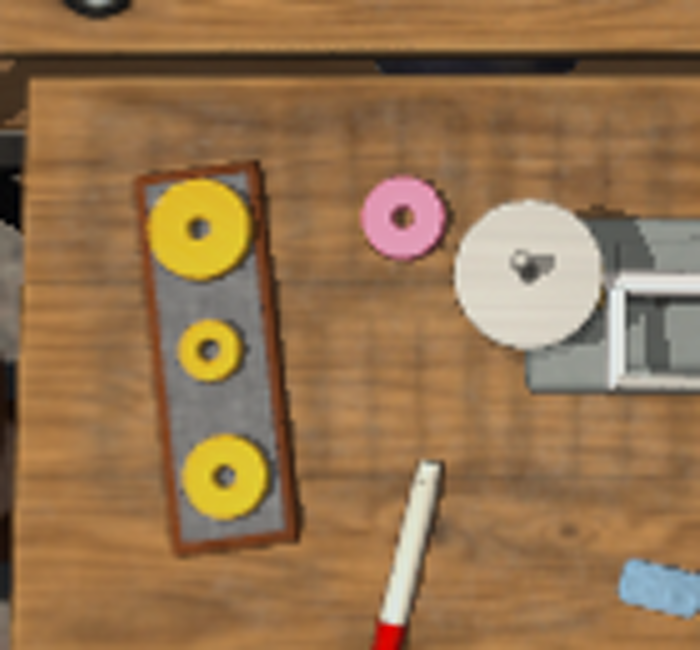

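View pics/tb.png

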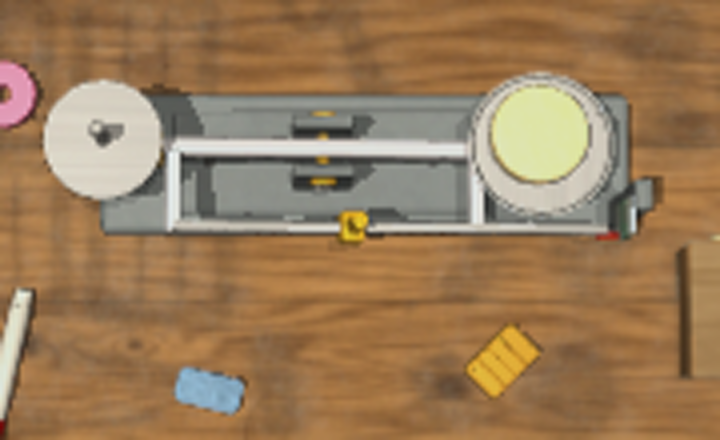

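View pics/sb.png

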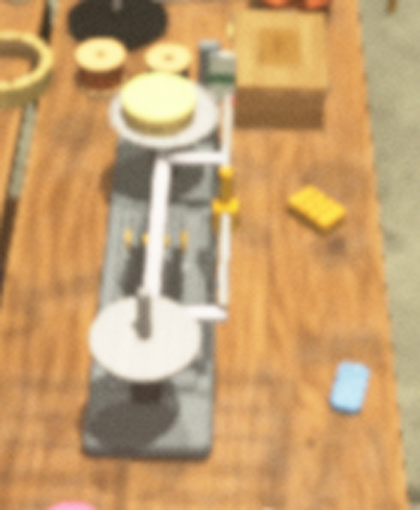

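View pics/sw.png

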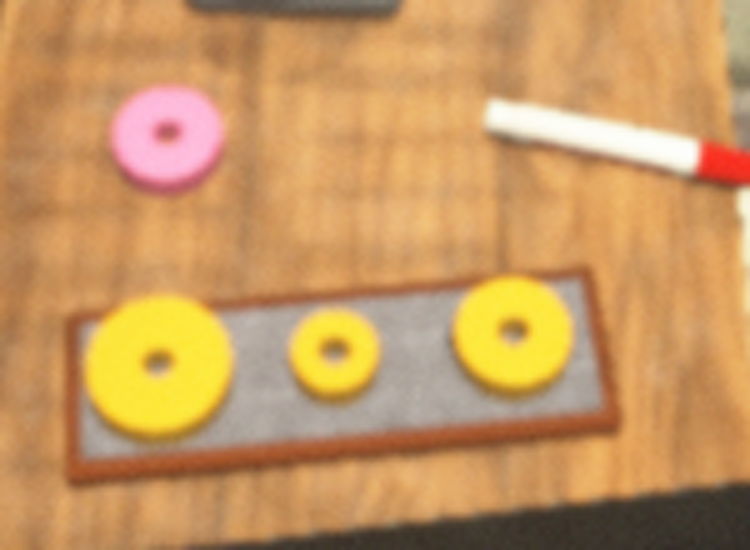

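```bash
python3 - <<'E'
from h import *
np.set_printoptions(precision=4,suppress=True)
im,d=get_image("top");P=cloud("top",d)
c=get_calibration("top");print("cam",-np.array(c["R"]).T@c["t"])
c=get_calibration("side");print("cam",-np.array(c["R"]).T@c["t"])
def circ(u0,v0,r,zlo,zhi,z):
    m=np.zeros(d.shape,np.uint8);vv,uu=np.mgrid[:420,:560]
    m[((uu-u0)**2+(vv-v0)**2<r*r)&(P[...,2]>zlo)&(P[...,2]<zhi)]=1
    m=cv2.morphologyEx(m,cv2.MORPH_OPEN,np.ones((3,3),np.uint8))
    k=max(cv2.findContours(m,0,1)[0],key=cv2.contourArea)
    Q=np.array([at_z("top",*p[0],z)[:2] for p in k]);A=np.c_[2*Q,np.ones(len(Q))];s=np.linalg.lstsq(A,(Q**2).sum(1),rcond=None)[0]
    M=cv2.moments(m,True);return s[:2],np.sqrt(s[2]+s[:2]@s[:2])*2,np.median(P[...,2][m>0]),at_z("top",M["m10"]/M["m00"],M["m01"]/M["m00"],z)
print("plate",circ(235,194,19,.115,.15,.129))
print("pan",circ(344,195,24,.09,.16,.104))
print("tin",circ(344,193,17,.115,.16,.124))
print("300",circ(169,186,14,.018,.04,.025));print("100",circ(171,210,11,.018,.04,.025));print("200",circ(175,235,12,.018,.04,.025))
print("post tip top",at_z("top",234.7,192.3,.173))
for z in (.113,.128,.14): print("rider",z,at_z("top",298,216.5,z))
print("z around rider");print(np.round(P[208:224,292:305,2]*1000).astype(int))
print("tip z");print(np.round(P[188:198,228:242,2]*1000).astype(int))
save("top",im,"rk",280,200,320,230,18)
im,d=get_image("side");save("side",im,"rs",225,180,295,300,6)
E
```

```text
cam [0.311  0.098  1.4386]
cam [0.4659 0.829  0.8186]
plate (array([0.5146, 0.2088]), np.float64(0.07317560982491561), np.float64(0.1300675128057357), array([0.5144, 0.2086, 0.129 ]))
pan (array([ 0.5148, -0.0699]), np.float64(0.09103248005054035), np.float64(0.10611117853194182), array([ 0.5147, -0.0699,  0.104 ]))
tin (array([ 0.5187, -0.0661]), np.float64(0.059624276638959285), np.float64(0.12315836819212331), array([ 0.5186, -0.0662,  0.124 ]))
300 (array([0.5561, 0.3973]), np.float64(0.05437515708319734), np.float64(0.025737167550709213), array([0.5561, 0.3971, 0.025 ]))
100 (array([0.4898, 0.3909]), np.float64(0.0314555641408204), np.float64(0.025686062207807423), array([0.4897, 0.3909, 0.025 ]))
200 (array([0.4219, 0.3803]), np.float64(0.0431553656833582), np.float64(0.02588336261611036), array([0.422 , 0.3803, 0.025 ]))
post tip top [0.5133 0.2064 0.173 ]
rider 0.113 [0.4607 0.051  0.113 ]
rider 0.128 [0.459  0.0515 0.128 ]
rider 0.14 [0.4576 0.052  0.14  ]
z around rider
[[  30   28   30   29   26   29   28   32   33   29   31   28   29]
 [  34   27   26   30   23   31   30 
[... 1020 characters left out ...]
1  131  134  135  129  128  129  129  133]
 [ 137  130  130  133  132  129  130  124  127  134  126  132  133  131]
 [ 132 1439  127  127  132  132  171  129  129  131  131  129  131  131]
 [ 128  130  130  128  130  178  173  171  125  128  128  129  126  130]
 [ 128  132  132  135  168  176  173  176  173  132  123  129  133  128]
 [ 131  129  130  126  131  174  172  168  160  135  136  133  128  126]
 [ 133  129  128  130 1439  160  170  166  154  136  130  130  131  132]
 [ 134  127  132  130  131  137  151  148  148  132  128  132  126  132]
 [ 129  136  133  126  131  131  132  127  130  125  131  132  127  130]
 [ 128  130  128  130  134  129  130  126  131  130  129  127  139  130]]
```

View pics/rk.png

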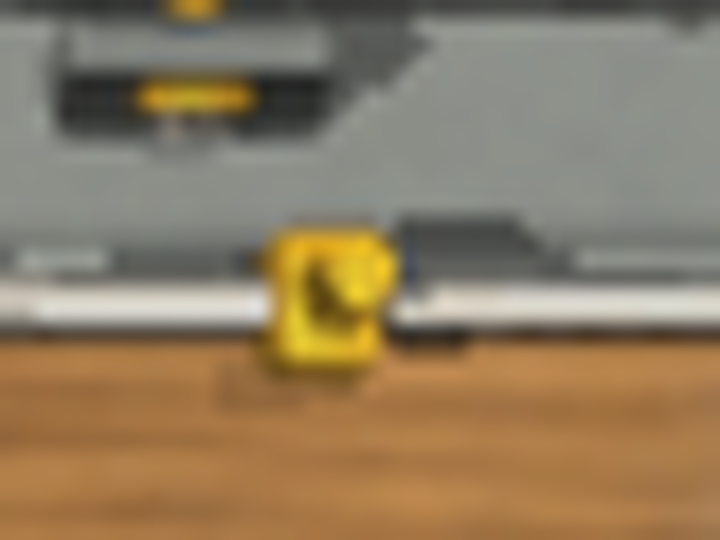

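View pics/rs.png

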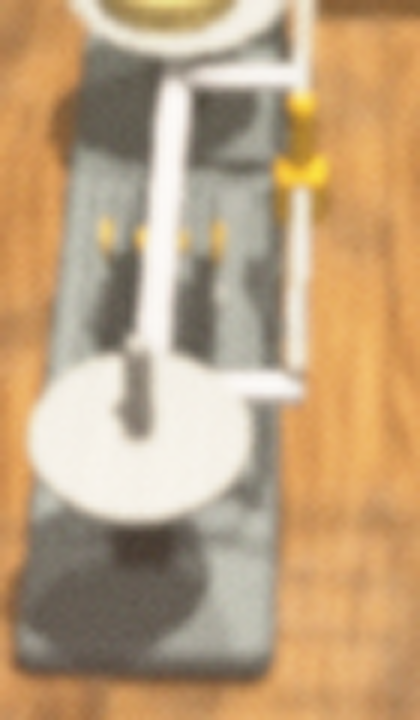

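```bash
cat >> h.py <<'E'
from scipy.spatial.transform import Rotation as Ro
def st(tx=None):
    s=monitor.observe();R=Ro.from_rotvec(s["ee_rot"]).as_matrix()
    print("t",round(s["clock"],2),"pos",np.round(s["position"],4),"yaw",np.degrees(np.arctan2(R[1,0],R[0,0])).round(2),"tilt",np.round(R[:2,2],4),"F",np.round(s["force"],2),"T",np.round(s["ft_torque"],3),"w",round(s["width"],3))
    if tx is not None: print("  go(cm, tool)",np.round(R.T@(np.array(tx)-s["position"])*100,2))
E
python3 -m crank '[[[0,0,-3],6.03,255],[[0,0,-3],6.03,255],[[0,0,-1],6.04,255]]' 10
python3 -c "
from h import *
st([0.514,0.2075,0.26])"
```

```text
clock: 1.6
position: [0.1945, -0.5953, 0.3001]
ee_rot: [3.138, -0.007, 0.003]
force: [-0.2, -0.4, -0.0]
width: 0.787
t 1.6 pos [ 0.1945 -0.5953  0.3001] yaw -0.27 tilt [ 0.0018 -0.0041] F [-0.17 -0.37 -0.04] T [-0.015 -0.012 -0.007] w 0.787
  go(cm, tool) [ 31.57 -80.44   3.74]
```

```bash
for i in 1; do python3 -m crank '[[[1.6,-4,0],0,255],[[1.6,-4,0],0,255],[[1.6,-4,0],0,255],[[1.6,-4,0],0,255],[[1.6,-4,0],0,255]]'; python3 -m crank '[[[1.6,-4,0],0,255],[[1.6,-4,0],0,255],[[1.6,-4,0],0,255],[[1.6,-4,0],0,255],[[1.6,-4,0],0,255]]'; done; python3 -c "
from h import *
st([0.514,0.2075,0.26])"
```

```text
clock: 2.1
position: [0.2746, -0.3925, 0.2969]
ee_rot: [3.141, -0.0, 0.0]
force: [0.4, 0.2, 0.1]
width: 0.354
clock: 2.6
position: [0.3545, -0.1925, 0.297]
ee_rot: [3.141, -0.001, 0.001]
force: [0.7, -0.4, -0.3]
width: 0.003
t 2.6 pos [ 0.3545 -0.1925  0.297 ] yaw -0.02 tilt [ 0.0007 -0.0006] F [ 0.74 -0.42 -0.31] T [ 0.001 -0.068 -0.011] w 0.003
  go(cm, tool) [ 15.93 -40.01   3.69]
```

```bash
python3 -m crank '[[[1.6,-4,0],0,255],[[1.6,-4,0],0,255],[[1.6,-4,0],0,255],[[1.6,-4,0],0,255],[[1.6,-4,0],0,255]]'; python3 -m crank '[[[1.6,-4,0],0,255],[[1.6,-4,0],0,255],[[1.6,-4,0],0,255],[[1.6,-4,0],0,255],[[1.6,-4,0],0,255]]';  python3 -m crank '[[[0,0,3.7],0,255],[[0,0,3],0,255],[[0,0,2.5],0,255],[[0,0,1.6],0,255],[[0,0,0],0,255]]'; python3 -c "
from h import *
st([0.514,0.2075,0.179])"
```

```text
clock: 3.1
position: [0.4346, 0.0075, 0.2971]
ee_rot: [3.141, -0.001, 0.002]
force: [0.8, -0.4, -0.2]
width: 0.006
clock: 3.6
position: [0.5148, 0.2074, 0.2968]
ee_rot: [3.141, -0.001, 0.001]
force: [0.7, -0.1, 0.7]
width: 0.008
clock: 4.1
position: [0.513, 0.2049, 0.1865]
ee_rot: [3.14, -0.0, -0.006]
force: [-0.5, 0.3, -0.2]
width: 0.007
t 4.1 pos [0.513  0.2049 0.1865] yaw -0.01 tilt [-0.0039 -0.0018] F [-0.48  0.27 -0.16] T [ 0.004  0.038 -0.075] w 0.007
  go(cm, tool) [ 0.1  -0.26  0.75]
```

```bash
for i in 1 2 3; do python3 -m crank '[[[0,0,0],0,255]]' >/dev/null; python3 -c "
from h import *
st()"; done;  python3 -m crank '[[[0,0,0.3],0,255],[[0,0,0.3],0,255],[[0,0,0.2],0,255],[[0,0,0.1],0,255],[[0,0,0.1],0,255]]'; for i in 1 2 3; do python3 -m crank '[[[0,0,0.05],0,255],[[0,0,0.05],0,255]]' >/dev/null; python3 -c "
from h import *
st()"; done
```

```text
t 4.2 pos [0.5144 0.2059 0.1892] yaw -0.02 tilt [0.0001 0.0001] F [ 1.07 -0.06  0.69] T [0.049 0.022 0.002] w 0.003
t 4.3 pos [0.5149 0.2062 0.19  ] yaw -0.02 tilt [0.0018 0.0008] F [ 0.63  0.52 -0.39] T [0.015 0.012 0.018] w 0.004
t 4.4 pos [0.5149 0.2061 0.1899] yaw -0.02 tilt [0.0019 0.0007] F [-0.34 -0.7  -0.44] T [ 0.023  0.046 -0.049] w 0.006
clock: 4.9
position: [0.5142, 0.2058, 0.1785]
ee_rot: [3.142, -0.0, -0.0]
force: [0.8, 0.1, -0.3]
width: 0.004
t 5.1 pos [0.5143 0.2058 0.1777] yaw -0.01 tilt [0. 0.] F [-0.28 -0.17  0.61] T [ 0.058  0.023 -0.028] w 0.005
t 5.3 pos [0.5143 0.2058 0.1767] yaw -0.01 tilt [ 0. -0.] F [0.03 0.53 0.76] T [ 0.045 -0.039 -0.011] w 0.004
t 5.5 pos [0.5142 0.2058 0.1757] yaw -0.01 tilt [ 0.     -0.0001] F [-1.17  0.54 -0.39] T [ 0.009  0.054 -0.021] w 0.002
```

```bash
python3 -c "
from h import *
s=monitor.observe();print(np.round(s['joint_efforts'],3))"; for i in 1 2 3 ; do python3 -m crank '[[[0,0,0.1],0,255],[[0,0,0.1],0,255],[[0,0,0.1],0,255]]' >/dev/null; python3 -c "
from h import *
st();s=monitor.observe();print(np.round(s['joint_efforts'],3))"; done
```

```text
[ 1.3000e-02 -5.9234e+01 -6.7740e+00 -2.8484e+01  2.8000e-02 -6.2000e-02
  8.0000e-03]
t 5.8 pos [0.5143 0.2059 0.1728] yaw -0.01 tilt [0.0002 0.0001] F [-0.77  0.27  2.44] T [ 0.048  0.122 -0.064] w 0.008
[ 1.1900e-01 -5.8111e+01 -6.4960e+00 -2.7825e+01  1.2100e-01 -2.2200e-01
  1.4000e-02]
t 6.1 pos [0.5143 0.2061 0.1698] yaw 0.0 tilt [0.0002 0.0003] F [-0.47  1.5   2.08] T [0.236 0.107 0.031] w 0.006
[ 5.8600e-01 -5.8313e+01 -6.0800e+00 -2.7436e+01  3.1700e-01  5.9000e-02
  1.3000e-02]
t 6.4 pos [0.5143 0.2062 0.1667] yaw 0.0 tilt [0.0003 0.0005] F [-0.79  1.66  2.07] T [ 0.531  0.07  -0.004] w 0.005
[ 1.1570e+00 -5.8382e+01 -5.5390e+00 -2.6922e+01  5.6000e-01  3.6300e-01
  1.1000e-02]
```

```bash
python3 -m crank '[[[0,0,0.1],0,255],[[0,0,0.1],0,255],[[0,0,0.1],0,255]]' >/dev/null; for i in 1 2 3 4 5 6 7 8 9 10 11 12 13 14 15 16; do  python3 -m crank '[[[0,0,0],0,255]]' >/dev/null; python3 -c "
from h import *
s=monitor.observe();print(np.round(np.r_[s['position'],s['force'],s['ft_torque'],s['joint_efforts'][[1,3]]],3).tolist())"; done >press.txt; python3 - <<'E'
import numpy as np,ast
from h import *
A=np.array([ast.literal_eval(l) for l in open('press.txt')]);print(A.mean(0).round(3),A.std(0).round(3))
im,d=get_image("side");save("side",im,"press",190,120,330,300,3.3);st()
E
```

```text
[ 5.1400e-01  2.0600e-01  1.6400e-01  7.6000e-02  1.5690e+00  2.3420e+00
  4.0300e-01 -4.3000e-02  1.5000e-02 -5.8377e+01 -2.6564e+01] [0.    0.    0.    0.633 0.367 0.452 0.039 0.044 0.023 0.017 0.04 ]
t 8.35 pos [0.5143 0.2058 0.1637] yaw -0.02 tilt [ 0.     -0.0001] F [-0.67  1.77  1.66] T [ 0.335 -0.062  0.022] w 0.004
```

View pics/press.png

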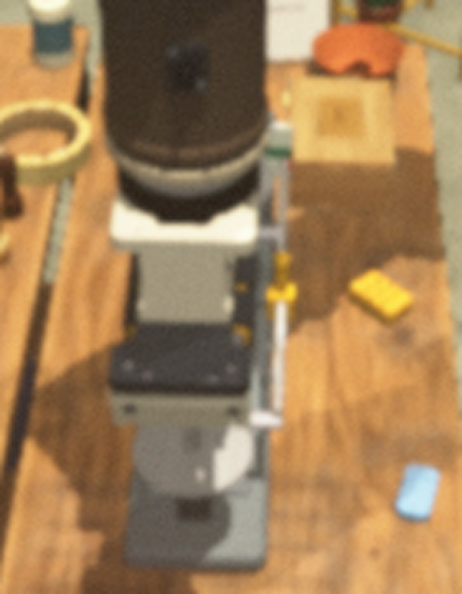

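```bash
for i in 1 ; do python3 -m crank '[[[0,0,-0.15],0,255],[[0,0,-0.15],0,255],[[0,0,-0.15],0,255],[[0,0,-0.15],0,255],[[0,0,-0.2],0,255]]';python3 -m crank '[[[0,0,-0.2],0,255],[[0,0,-0.6],0,255],[[0,0,-1],0,160],[[0,0,-2.5],0,120],[[0,0,-2],0,0]]'; done; python3 -c "
from h import *
st([0.422,0.3805,0.10])
im,d=get_image('side');save('side',im,'s1',190,120,330,300,3.3);
P=cloud('side',d)
"
```

```text
clock: 8.85
position: [0.5142, 0.2054, 0.1718]
ee_rot: [3.141, -0.001, -0.0]
force: [0.9, -0.1, 0.9]
width: 0.001
clock: 9.35
position: [0.5141, 0.206, 0.2362]
ee_rot: [-3.141, -0.0, -0.0]
force: [0.4, 0.6, 0.8]
width: 0.218
t 9.35 pos [0.5141 0.206  0.2362] yaw 0.01 tilt [0.     0.0003] F [0.45 0.55 0.77] T [ 0.003  0.012 -0.044] w 0.218
  go(cm, tool) [ -9.21 -17.45  13.63]
```

View pics/s1.png

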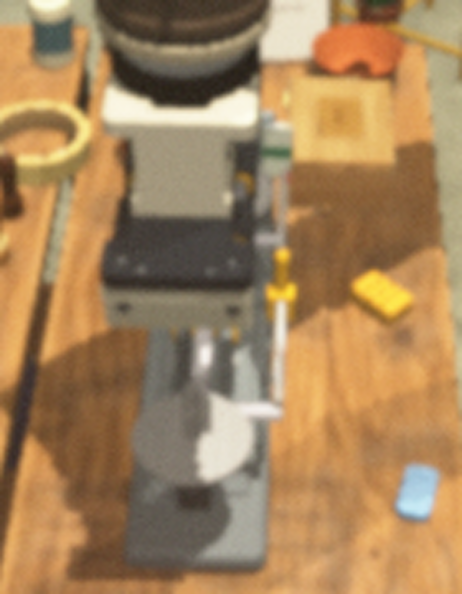

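```bash
python3 -m crank '[[[-2.3,-4.36,0],0,0],[[-2.3,-4.36,0],0,0],[[-2.3,-4.36,1],0,0],[[-2.3,-4.37,4],0,0],[[0,0,3],0,0]]';python3 -m crank '[[[0,0,3],0,0],[[0,0,3],0,0],[[0,0,0],0,0],[[0,0,0],0,0]]'; python3 -c "
from h import *
st([0.422,0.3805,0.0125])
im,d=get_image('side');save('side',im,'s2',190,250,340,420,3.3);
"
```

```text
clock: 9.9
position: [0.4231, 0.3775, 0.1641]
ee_rot: [-3.136, -0.013, 0.0]
force: [0.3, -0.5, 0.2]
width: 0.698
clock: 10.3
position: [0.4273, 0.371, 0.104]
ee_rot: [3.141, 0.0, -0.001]
force: [-0.2, 0.3, 1.1]
width: 0.997
t 10.3 pos [0.4273 0.371  0.104 ] yaw 0.0 tilt [-0.0004 -0.0002] F [-0.2   0.25  1.09] T [0.019 0.008 0.007] w 0.997
  go(cm, tool) [-0.52 -0.95  9.15]
```

View pics/s2.png

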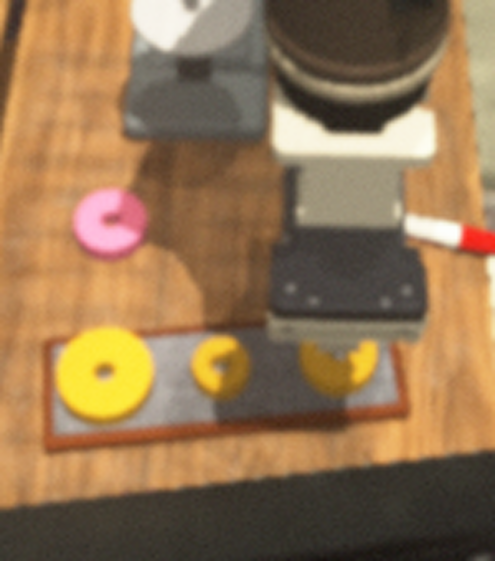

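```bash
python3 -m crank '[[[-0.5,-0.95,4],0,0],[[0,0,1.5],0,0],[[0,0,0],0,0]]'; python3 -c "
from h import *
st([0.422,0.3805,0.0125])
im,d=get_image('side');save('side',im,'s3',250,250,350,380,5);P=cloud('side',d)
s=monitor.observe()['position']
print(proj('side',[s,s+[0.0,.046,0],s+[0,-.046,0],s+[0,.046,.066]]))
for v in range(290,372,6): print(v,[tuple(np.round(P[v,u]*1000).astype(int)) for u in (285,295,305)])
"
```

```text
clock: 10.65
position: [0.4221, 0.3803, 0.0483]
ee_rot: [3.141, 0.0, -0.001]
force: [-0.2, -0.4, -0.2]
width: 1.001
t 10.65 pos [0.4221 0.3803 0.0483] yaw 0.01 tilt [-0.0005 -0.0007] F [-0.23 -0.44 -0.23] T [ 0.032  0.006 -0.03 ] w 1.001
  go(cm, tool) [-0.   -0.03  3.58]
[[292.96893373 349.32662989]
 [293.30553223 372.07129515]
 [292.65408093 328.25297408]
 [295.18684542 353.32406964]]
290 [(np.int64(446), np.int64(415), np.int64(276)), (np.int64(432), np.int64(421), np.int64(285)), (np.int64(417), np.int64(421), np.int64(285))]
296 [(np.int64(446), np.int64(417), np.int64(265)), (np.int64(431), np.int64(421), np.int64(271)), (np.int64(416), np.int64(422), np.int64(272))]
302 [(np.int64(445), np.int64(418), np.int64(251)), (np.int64(430), np.int64(423), np.int64(258)), (np.int64(415), np.int64(423), np.int64(259))]
308 [(np.int64(444), np.int64(411), np.int64(225)), (np.int64(429), np.int64(413), np.int64(229)), (np.int64(413), np.int64(413), np.int64(228))]
314 [(np.int64(444), np.int64(416), np.int64(216)), (np.int64(428), np.int64(418), np.int64(219)), (np.int64(412), np.int64(41
[... 633 characters left out ...]
(434), np.int64(157)), (np.int64(425), np.int64(434), np.int64(158)), (np.int64(409), np.int64(433), np.int64(156))]
350 [(np.int64(442), np.int64(446), np.int64(158)), (np.int64(426), np.int64(446), np.int64(159)), (np.int64(409), np.int64(445), np.int64(158))]
356 [(np.int64(442), np.int64(456), np.int64(158)), (np.int64(426), np.int64(456), np.int64(158)), (np.int64(410), np.int64(456), np.int64(160))]
362 [(np.int64(442), np.int64(467), np.int64(159)), (np.int64(426), np.int64(468), np.int64(160)), (np.int64(410), np.int64(467), np.int64(159))]
368 [(np.int64(442), np.int64(477), np.int64(157)), (np.int64(426), np.int64(477), np.int64(158)), (np.int64(410), np.int64(476), np.int64(158))]
```

View pics/s3.png

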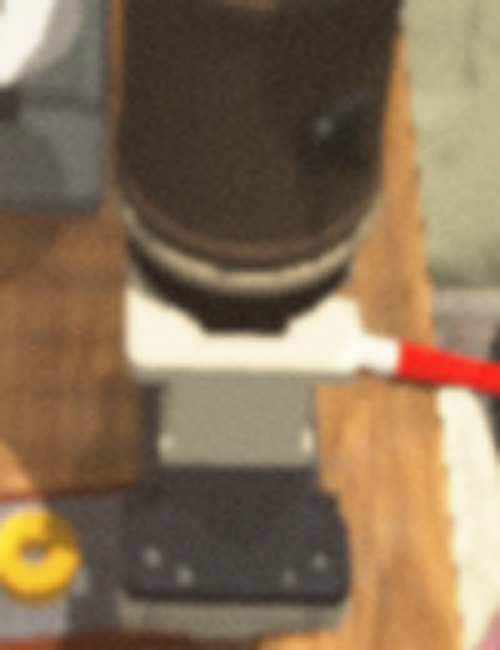

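```bash
python3 -m crank '[[[0,-0.02,2],0,0],[[0,0,1],0,0],[[0,0,0.5],0,0],[[0,0,0],0,40],[[0,0,0],0,80]]' 6;python3 -m crank '[[[0,0,0],0,255],[[0,0,0],0,255],[[0,0,0],0,255],[[0,0,0],0,255],[[0,0,0],0,255]]';  python3 -c "
from h import *
st([0.422,0.3805,0.0125])"
```

```text
clock: 11.2
position: [0.4227, 0.3808, 0.014]
ee_rot: [-3.141, 0.001, -0.001]
force: [0.3, 0.1, 0.2]
width: 0.871
clock: 11.7
position: [0.4224, 0.3803, 0.0134]
ee_rot: [3.141, -0.0, 0.0]
force: [-0.2, -1.4, 1.1]
width: 0.503
t 11.7 pos [0.4224 0.3803 0.0134] yaw -0.02 tilt [ 0.0001 -0.0002] F [-0.19 -1.42  1.13] T [-0.159  0.073 -0.021] w 0.503
  go(cm, tool) [-0.04 -0.02  0.09]
```

```bash
python3 -m crank '[[[0,0,0],0,85],[[0,0,0],0,85],[[0,0,0],0,85],[[0,0,0],8.4,85],[[0,0,0],8.4,85]]' 6;python3 -m crank '[[[0,0,0],8.3,85],[[0,0,0],8.3,85],[[0,0,0],8.3,85],[[0,0,0],8.3,85],[[0,0,0],0,85]]';python3 -m crank '[[[0,0,0],0,255],[[0,0,0],0,255],[[0,0,0],0,255],[[0,0,0],0,255]]';  python3 -c "
from h import *
st([0.422,0.3805,0.0125]);print(monitor.observe()['joints'])"
```

```text
clock: 12.2
position: [0.4227, 0.3802, 0.0133]
ee_rot: [-3.105, 0.47, 0.001]
force: [-1.0, 0.7, -1.9]
width: 0.668
clock: 12.7
position: [0.422, 0.3812, 0.0132]
ee_rot: [2.846, -1.329, 0.003]
force: [-1.0, 0.3, -0.1]
width: 0.664
clock: 13.1
position: [0.4224, 0.38, 0.0132]
ee_rot: [-2.847, 1.328, 0.002]
force: [0.3, -0.2, -1.5]
width: 0.491
t 13.1 pos [0.4224 0.38   0.0132] yaw -50.0 tilt [-0.0009  0.0004] F [ 0.26 -0.24 -1.52] T [ 0.13   0.064 -0.008] w 0.491
  go(cm, tool) [-0.06  0.    0.07]
[-1.22182865  0.67068401  0.57744265  1.95000772 -0.56626302  0.68678506
 -2.73627694]
```

```bash
python3 -m crank '[[[0,0,0],0,255],[[0,0,-1],0,255],[[0,0,-4],-8.4,255],[[0,0,-5],-8.4,255],[[0,0,-5],-8.4,255]]' 20;python3 -m crank '[[[0,0,-4],-8.4,255],[[0,0,-2],-8.4,255],[[0,0,0],-8.4,255],[[0,0,0],-8.4,255],[[0,0,0],-8.4,255]]';python3 -m crank '[[[0,0,0],-8.4,255],[[0,0,0],-8.4,255],[[0,0,0],-8.4,255],[[0,0,0],-8.4,255],[[0,0,0],-8.4,255]]';  python3 -c "
from h import *
st([0.5145,0.2075,0.21]);print(monitor.observe()['joints'])"
```

```text
clock: 13.6
position: [0.4222, 0.3796, 0.1653]
ee_rot: [3.068, -0.666, 0.001]
force: [0.4, 1.2, -3.1]
width: 0.485
clock: 14.1
position: [0.4223, 0.3801, 0.2242]
ee_rot: [-3.105, -0.478, -0.001]
force: [0.2, 0.2, -2.5]
width: 0.486
clock: 14.6
position: [0.4224, 0.3798, 0.2238]
ee_rot: [2.727, 1.559, -0.0]
force: [-0.4, 0.1, -2.3]
width: 0.486
t 14.6 pos [0.4224 0.3798 0.2238] yaw 59.51 tilt [ 0.0002 -0.0005] F [-0.42  0.08 -2.26] T [-0.091 -0.085  0.048] w 0.486
  go(cm, tool) [-10.18  16.68   1.39]
[-1.05844828  0.34784429  0.31146531  1.73816516 -0.11850554  1.07421566
 -1.24004219]
```

```bash
python3 -m crank '[[[0,0,0],-7.6,255],[[0,0,0],-7.6,255],[[0,0,0],-7.6,255],[[0,0,0],-7.69,255]]';python3 -m crank '[[[-4,2.1,0],0,255],[[-4,2.1,0],0,255],[[-4,2.1,0.5],0,255],[[-3,1.7,1],0,255],[[-2.2,1.2,1.2],0,255]]';python3 -m crank '[[[0,0,0],0,255],[[0,0,0],0,255],[[0,0,0],0,255]]';  python3 - <<'E'
from h import *
st([0.5145,0.2075,0.195])
im,d=get_image('side');cv2.imwrite('pics/s4full.png',im[:,:,::-1]);save('side',im,'s4',210,190,310,290,6)
s=monitor.observe()['position'];print(proj('side',[s,s+[0,0,.012],s+[0,0,-.003],[.5145,.2075,.173]]))
im,d=get_image('top');save('top',im,'t4',200,160,280,230,8)
E
```

```text
clock: 15.0
position: [0.4224, 0.3798, 0.2238]
ee_rot: [2.222, 2.22, -0.0]
force: [-0.4, 0.6, -1.9]
width: 0.482
clock: 15.5
position: [0.5148, 0.2045, 0.1971]
ee_rot: [2.23, 2.21, 0.001]
force: [0.6, 0.3, -2.7]
width: 0.491
clock: 15.8
position: [0.513, 0.209, 0.1968]
ee_rot: [-2.226, -2.216, -0.001]
force: [0.1, 0.0, -2.0]
width: 0.485
t 15.8 pos [0.513  0.209  0.1968] yaw 89.75 tilt [0.0002 0.0006] F [ 0.1   0.04 -1.98] T [ 0.015 -0.084  0.001] w 0.485
  go(cm, tool) [-0.15  0.15  0.18]
[[248.98203747 228.79399419]
 [248.87000234 224.386095  ]
 [249.00975641 229.88325023]
 [248.4814405  236.65858789]]
```

View pics/s4.png

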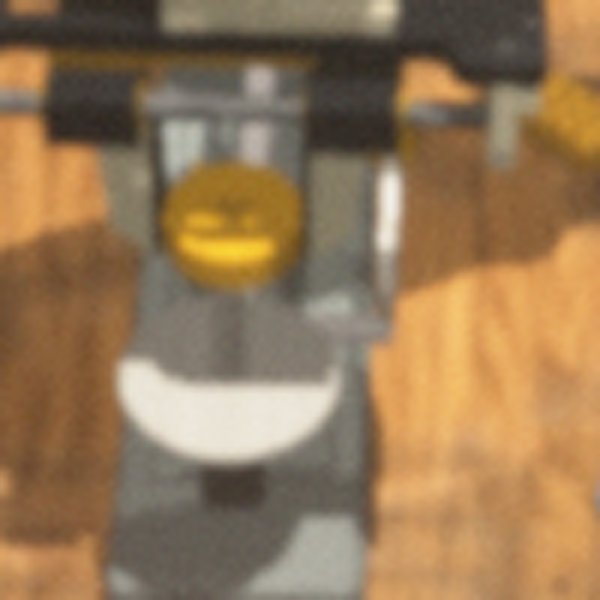

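View pics/t4.png

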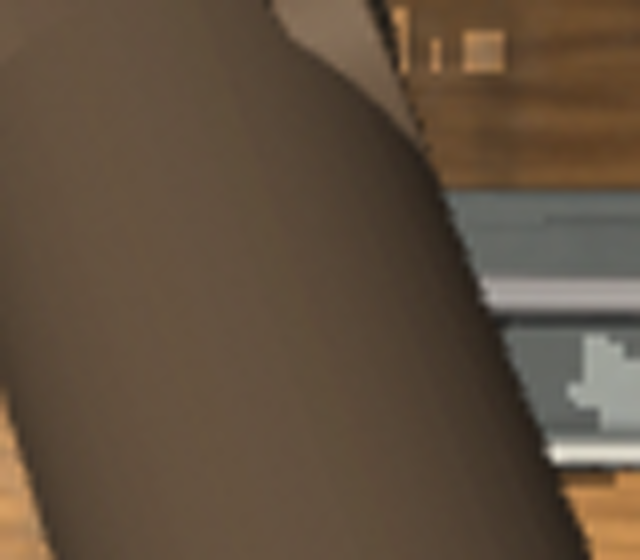

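```bash
python3 - <<'E'
from h import *
from scipy.optimize import least_squares
s0=cv2.imread('pics/side0.png');t0=cv2.imread('pics/top0.png');s4=cv2.imread('pics/s4full.png')
hs=lambda i:cv2.cvtColor(i,cv2.COLOR_BGR2HSV)
def hull(m):
    k=max(cv2.findContours(m,0,1)[0],key=cv2.contourArea);return cv2.convexHull(k),cv2.contourArea(k)
def silh(n,c,dia,z0,z1):
    a=np.linspace(0,2*np.pi,90);P=[[c[0]+dia/2*np.cos(t),c[1]+dia/2*np.sin(t),z] for z in (z0,z1) for t in a]
    h=cv2.convexHull(proj(n,P).astype(np.float32));M=cv2.moments(h);return np.array([M['m10']/M['m00'],M['m01']/M['m00']]),M['m00']
def fit(n,m,dia,z0,z1,g):
    v,u=np.nonzero(m);k,_=hull(m);mm=np.zeros_like(m);cv2.fillConvexPoly(mm,k,1);M=cv2.moments(mm,True);c=np.array([M['m10']/M['m00'],M['m01']/M['m00']])
    r=least_squares(lambda x:silh(n,x,dia,z0,z1)[0]-c,g,diff_step=1e-4);return np.round(r.x,4),c.round(2),M['m00'],round(silh(n,r.x,dia,z0,z1)[1])
def win(m,u0,v0,u1,v1):
    o=np.zeros_like(m);o[v0:v1,u0:u1]=m[v0:v1,u0:u1];return o
# plate in side0
H=hs(s0);m=((H[...,2]>150)&(H[...,1]<70)).astype(np.uint8);m=cv2.morphologyEx(win(m,228,238,268,272),cv2.MORPH_OPEN,np.ones((3,3),np.uint8))
cv2.imwrite('pics/m1.png',cv2.resize(np.hstack([win(s0[...,0],228,225,268,272),m*255])[225:275,200:],None,fx=1,fy=1))
print('plate side',fit('side',m,.076,.129,.126,[.514,.208]))
H=hs(t0);m=((H[...,2]>150)&(H[...,1]<60)).astype(np.uint8);m=cv2.morphologyEx(win(m,218,176,252,212),cv2.MORPH_OPEN,np.ones((3,3),np.uint8))
print('plate top',fit('top',m,.076,.129,.126,[.514,.208]))
H=hs(s4);m=((H[...,1]>150)&(H[...,0]>15)&(H[...,0]<32)).astype(np.uint8);m=win(m,235,214,262,242)
print('ring s4',fit('side',m,.046,.1938,.2088,[.514,.208]))
for n,i,w in(('top',t0,(162,222,188,248)),('side',s0,(278,340,310,372))):
    H=hs(i);m=win(((H[...,1]>150)&(H[...,2]>120)&(H[...,0]>19)&(H[...,0]<35)).astype(np.uint8),*w);print('ring init',n,fit(n,m,.046,.01,.025,[.422,.38]))
E
```

```text
plate side (array([0.5131, 0.2101]), array([249.47, 253.48]), 1178.0, 848)
plate top (array([0.5152, 0.2088]), array([235.26, 194.44]), 710.0, 716)
ring s4 (array([0.5142, 0.2091]), array([248.28, 227.2 ]), 386.0, 443)
ring init top (array([0.4217, 0.3811]), array([174.61, 234.98]), 224.0, 246)
ring init side (array([0.4227, 0.3774]), array([292.16, 356.51]), 426.0, 493)
```

```bash
python3 - <<'E'
from h import *
s0=cv2.imread('pics/side0.png');s4=cv2.imread('pics/s4full.png')
# overlay model outlines, enlarged
def ov(i,n,outs,box,s,name):
    x0,y0,x1,y1=box;c=cv2.resize(i[y0:y1,x0:x1],None,fx=s,fy=s,interpolation=cv2.INTER_CUBIC)
    for (cx,cy,dia,z),col in outs:
        a=np.linspace(0,2*np.pi,90);p=proj(n,[[cx+dia/2*np.cos(t),cy+dia/2*np.sin(t),z] for t in a]);p=((p-[x0,y0]+.5)*s).astype(np.int32)
        cv2.polylines(c,[p.reshape(-1,1,2)],True,col,1)
    cv2.imwrite(f'pics/{name}.png',c)
ov(s0,'side',[((.5145,.2085,.076,.129),(0,0,255)),((.5145,.2085,.010,.169),(0,255,0)),((.5145,.2085,.006,.173),(255,0,0))],(222,228,276,278),10,'o1')
ov(s4,'side',[((.513,.209,.046,.2088),(0,0,255)),((.513,.209,.046,.1938),(0,255,0)),((.5145,.2085,.076,.129),(255,0,0)),((.5145,.2085,.01,.169),(255,0,255))],(222,208,276,270),10,'o2')
E
```

```text
(no output)
```

View pics/o1.png

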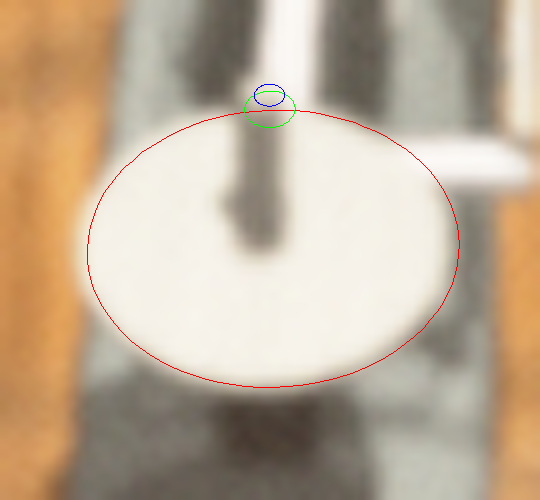

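View pics/o2.png

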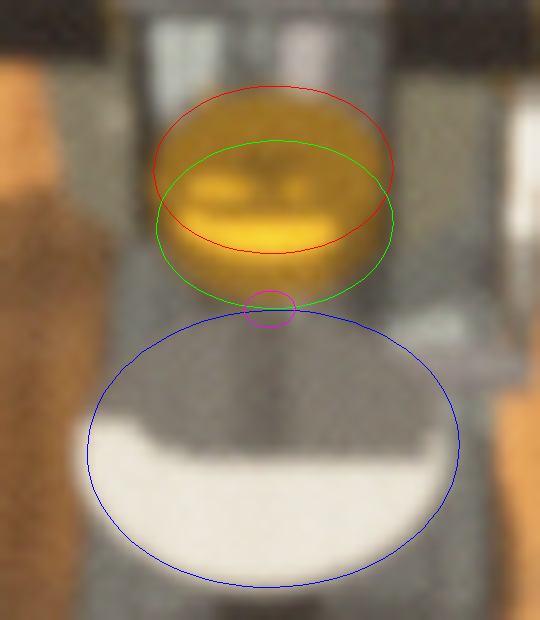

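```bash
python3 - <<'E'
from h import *
from scipy.optimize import minimize
from scipy.ndimage import map_coordinates,gaussian_filter
def edge(n,I,dia,z,angs,g,sgn=1):
    G=gaussian_filter(I.astype(float),.7)
    def pr(c,d): 
        p=proj(n,np.c_[c[0]+d/2*np.cos(angs),c[1]+d/2*np.sin(angs),np.full(len(angs),z)]);return map_coordinates(G,[p[:,1],p[:,0]],order=3)
    f=lambda c:-sgn*np.mean(pr(c,dia-.003)-pr(c,dia+.003))
    best=min(((f([g[0]+i*.0005,g[1]+j*.0005]),i,j) for i in range(-10,11) for j in range(-10,11)))
    r=minimize(f,[g[0]+best[1]*.0005,g[1]+best[2]*.0005],method='Nelder-Mead',options=dict(xatol=1e-5,initial_simplex=None));return np.round(r.x,4),round(-r.fun,1)
s0=cv2.imread('pics/side0.png')[...,::-1].astype(float);t0=cv2.imread('pics/top0.png')[...,::-1].astype(float);s4=cv2.imread('pics/s4full.png')[...,::-1].astype(float)
D=np.radians
a=D(np.r_[20:160:3,170:230:3,-20:20:3]) # +y is toward camera
a=D(np.arange(-20,200,3))
print('plate side blue',edge('side',s0[...,2],.076,.129,a,[.515,.2085]))
a=D(np.r_[-60:240:4]);print('plate top',edge('top',t0[...,2],.076,.129,D(np.arange(0,180,4)),[.515,.2085]),edge('top',t0.sum(2)/3,.076,.129,D(np.arange(-180,180,4)),[.515,.2085]))
full=D(np.arange(0,360,4))
print('ring s4 R-B bottom edge', edge('side',s4[...,0]-s4[...,2],.046,.1938,D(np.arange(0,181,4)),[.513,.209]),'top edge',edge('side',s4[...,0]-s4[...,2],.046,.2088,D(np.arange(180,361,4)),[.513,.209]))
yb=lambda i:i[...,0]-i[...,2]
print('200 init top',edge('top',-t0[...,2],.046,.025,full,[.422,.38]),'side',edge('side',-s0[...,2],.046,.025,D(np.arange(180,361,4)),[.422,.38]))
print(np.round(at_z('top',300.1,214.9,.143),4))
E
```

```text
plate side blue (array([0.5166, 0.2084]), np.float64(48.9))Traceback (most recent call last):
  File "<stdin>", line 16, in <module>
  File "<stdin>", line 10, in edge
    res = _minimize_neldermead(fun, x0, args, callback, bounds=bounds,
                               **options)
    fxcc = func(xcc)
    fx = function(np.copy(x), *(wrapper_args + args))
  File "<stdin>", line 8, in <lambda>
  File "<stdin>", line 7, in pr
  File "h.py", line 12, in proj
    c=get_calibration(n);K=np.array([[c["fx"],0,c["cx"]],[0,c["fy"],c["cy"]],[0,0,1]])
ValueError: time passes only in moves, steps and waits
```

```bash
python3 - <<'E'
import re
s=open('h.py').read()
s=s.replace("def ray(","from cell import get_calibration as _gc\nimport functools\nget_calibration=functools.lru_cache(None)(_gc)\ndef ray(",1)
open('h.py','w').write(s)
E
cat > e.py <<'E'
from h import *
from scipy.optimize import minimize
from scipy.ndimage import map_coordinates,gaussian_filter
D=np.radians
def edge(n,I,dia,z,angs,g,sgn=1):
    G=gaussian_filter(I.astype(float),.7)
    def pr(c,d): 
        p=proj(n,np.c_[c[0]+d/2*np.cos(angs),c[1]+d/2*np.sin(angs),np.full(len(angs),z)]);return map_coordinates(G,[p[:,1],p[:,0]],order=3)
    f=lambda c:-sgn*np.mean(pr(c,dia-.003)-pr(c,dia+.003))
    best=min(((f([g[0]+i*.0005,g[1]+j*.0005]),i,j) for i in range(-10,11) for j in range(-10,11)))
    r=minimize(f,[g[0]+best[1]*.0005,g[1]+best[2]*.0005],method='Nelder-Mead',options=dict(xatol=1e-5));return np.round(r.x,4),round(-r.fun,1)
E
python3 - <<'E'
from e import *
s0=cv2.imread('pics/side0.png')[...,::-1].astype(float);t0=cv2.imread('pics/top0.png')[...,::-1].astype(float);s4=cv2.imread('pics/s4full.png')[...,::-1].astype(float)
print('plate side blue',edge('side',s0[...,2],.076,.129,D(np.arange(-20,200,3)),[.515,.2085]))
print('plate top',edge('top',t0[...,2],.076,.129,D(np.arange(0,180,4)),[.515,.2085]),edge('top',t0.sum(2)/3,.076,.129,D(np.arange(-180,180,4)),[.515,.2085]))
full=D(np.arange(0,360,4))
print('ring s4 R-B bottom edge', edge('side',s4[...,0]-s4[...,2],.046,.1938,D(np.arange(0,181,4)),[.513,.209]),'top edge',edge('side',s4[...,0]-s4[...,2],.046,.2088,D(np.arange(180,361,4)),[.513,.209]))
print('200 init top',edge('top',-t0[...,2],.046,.025,full,[.422,.38]),'side',edge('side',-s0[...,2],.046,.025,D(np.arange(180,361,4)),[.422,.38]))
print(np.round(at_z('top',300.1,214.9,.143),4))
E
```

```text
plate side blue (array([0.5166, 0.2084]), np.float64(48.9))
plate top (array([0.5153, 0.208 ]), np.float64(70.0)) (array([0.5155, 0.2089]), np.float64(53.9))
ring s4 R-B bottom edge (array([0.5139, 0.2062]), np.float64(37.1)) top edge (array([0.514 , 0.2112]), np.float64(38.5))
200 init top (array([0.4214, 0.3779]), np.float64(34.0)) side (array([0.4233, 0.3829]), np.float64(26.4))
[0.4613 0.0468 0.143 ]
```

```bash
python3 -m crank '[[[-0.03,0.27,0.3],0.0,255],[[0,0,0.2],0,255],[[0,0,0.3],0,255],[[0,0,0],0,255],[[0,0,0],0,255]]';  python3 - <<'E'
from h import *
st([0.5157,0.2087,0.18])
im,d=get_image('side');cv2.imwrite('pics/s5full.png',im[:,:,::-1]);save('side',im,'s5',220,200,280,270,9)
E
```

```text
clock: 16.4
position: [0.5159, 0.2076, 0.1881]
ee_rot: [-2.228, -2.215, 0.001]
force: [-0.1, 0.1, -2.5]
width: 0.486
t 16.4 pos [0.5159 0.2076 0.1881] yaw 89.68 tilt [-0.0004 -0.0002] F [-0.13  0.08 -2.54] T [-0.012 -0.098  0.03 ] w 0.486
  go(cm, tool) [ 0.11 -0.02  0.81]
```

View pics/s5.png

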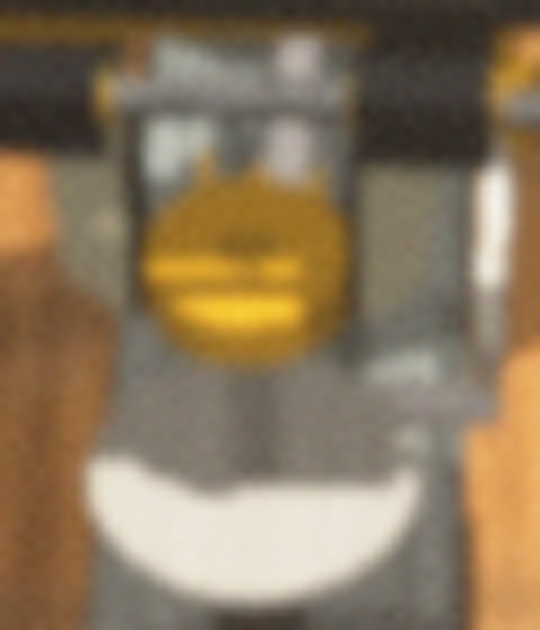

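```bash
python3 -m crank '[[[0.1,-0.02,0.2],0.0,255],[[0,0,0.2],0,255],[[0,0,0.2],0,255],[[0,0,0.2],0,255],[[0,0,0],0,255]]'; for i in 1 2 3 4; do python3 -m crank '[[[0,0,0.1],0,255],[[0,0,0.1],0,255]]' >/dev/null; python3 -c "
from h import *
st()";done
```

```text
clock: 16.95
position: [0.5157, 0.2085, 0.1799]
ee_rot: [-2.228, -2.215, 0.001]
force: [0.6, 0.0, -1.7]
width: 0.485
t 17.15 pos [0.5159 0.2086 0.1783] yaw 89.68 tilt [0.0002 0.    ] F [ 0.48  0.09 -2.24] T [-0.024 -0.118 -0.024] w 0.485
t 17.35 pos [0.5159 0.2086 0.1762] yaw 89.68 tilt [0.0001 0.    ] F [ 1.09 -0.29 -2.5 ] T [ 0.002 -0.097  0.03 ] w 0.483
t 17.55 pos [0.5159 0.2086 0.1742] yaw 89.68 tilt [-0.     -0.0001] F [ 0.39 -0.   -2.17] T [-0.03  -0.09   0.043] w 0.486
t 17.75 pos [0.5158 0.2086 0.1722] yaw 89.68 tilt [-0.0001 -0.0001] F [ 0.4  -0.67 -1.83] T [-0.086 -0.095 -0.018] w 0.486
```

```bash
for i in 1 2 3 4 5; do python3 -m crank '[[[0,0,0.1],0,255],[[0,0,0.1],0,255]]' >/dev/null; python3 -c "
from h import *
st()";done
```

```text
t 17.95 pos [0.5159 0.2087 0.1702] yaw 89.68 tilt [ 0. -0.] F [-0.11 -0.69 -1.7 ] T [-0.021 -0.088 -0.011] w 0.485
t 18.15 pos [0.5158 0.2086 0.1682] yaw 89.68 tilt [-0.     -0.0001] F [-0.14 -0.41 -2.08] T [-0.023 -0.147  0.015] w 0.485
t 18.35 pos [0.5159 0.2086 0.1662] yaw 89.68 tilt [-0. -0.] F [ 0.3  -0.15 -1.65] T [-0.016 -0.119  0.   ] w 0.488
t 18.55 pos [0.5159 0.2086 0.1642] yaw 89.68 tilt [ 0. -0.] F [-0.46  0.61 -1.8 ] T [-0.005 -0.067 -0.002] w 0.484
t 18.75 pos [0.5159 0.2087 0.1622] yaw 89.68 tilt [0.0001 0.    ] F [-0.56 -0.54 -1.81] T [-0.01  -0.086 -0.016] w 0.483
```

```bash
python3 -m crank '[[[0,0,0.15],0,255],[[0,0,0.15],0,255],[[0,0,0.15],0,255],[[0,0,0.15],0,255],[[0,0,0],0,255]]'; python3 - <<'E'
from h import *
st()
im,d=get_image('side');save('side',im,'s6',220,200,280,270,9)
E
```

```text
clock: 19.25
position: [0.5157, 0.2086, 0.156]
ee_rot: [-2.228, -2.215, 0.001]
force: [0.6, -0.3, -2.7]
width: 0.483
t 19.25 pos [0.5157 0.2086 0.156 ] yaw 89.68 tilt [-0.0004 -0.0002] F [ 0.6  -0.26 -2.71] T [ 0.002 -0.1   -0.005] w 0.483
```

View pics/s6.png

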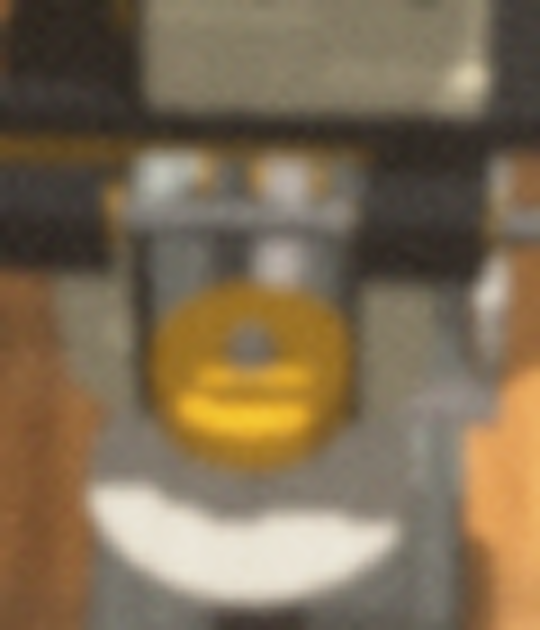

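```bash
python3 -m crank '[[[0,0,0.2],0,255],[[0,0,0.2],0,255],[[0,0,0.2],0,255],[[0,0,0.2],0,255],[[0,0,0.2],0,255]]';python3 -m crank '[[[0,0,0.2],0,255],[[0,0,0.2],0,255],[[0,0,0.2],0,255],[[0,0,0.1],0,255],[[0,0,0.05],0,255]]'; for i in 1 2 3 4; do python3 -m crank '[[[0,0,0.06],0,255],[[0,0,0.06],0,255]]' >/dev/null; python3 -c "
from h import *
st()";done
```

```text
clock: 19.8
position: [0.5158, 0.2086, 0.1461]
ee_rot: [2.228, 2.215, -0.0]
force: [0.0, 0.3, -1.9]
width: 0.484
clock: 20.3
position: [0.5158, 0.2086, 0.1387]
ee_rot: [-2.228, -2.215, 0.0]
force: [-0.2, 0.6, -2.5]
width: 0.486
t 20.5 pos [0.5159 0.2087 0.1376] yaw 89.68 tilt [0.0002 0.0001] F [-0.57 -0.11 -2.45] T [-0.061 -0.131  0.011] w 0.483
t 20.7 pos [0.5159 0.2086 0.1364] yaw 89.68 tilt [ 0.0001 -0.    ] F [-0.73  0.8  -2.49] T [-0.002 -0.069 -0.059] w 0.482
t 20.9 pos [0.5158 0.2087 0.1352] yaw 89.68 tilt [-0. -0.] F [-0.34  0.17 -2.55] T [-0.006 -0.076  0.029] w 0.488
t 21.1 pos [0.5159 0.2086 0.1339] yaw 89.68 tilt [-0. -0.] F [-0.01  0.84 -2.43] T [-0.027 -0.123  0.064] w 0.488
```

```bash
for i in 1 2 3 4 5; do python3 -m crank '[[[0,0,0.04],0,255],[[0,0,0.04],0,255]]' >/dev/null; python3 -c "
from h import *
st();print(monitor.observe()['joint_efforts'][[1,3]])
";done
```

```text
t 21.3 pos [0.5159 0.2087 0.1332] yaw 89.68 tilt [ 0. -0.] F [-0.01 -0.15 -2.26] T [-0.056 -0.071 -0.058] w 0.487
[-60.47912121 -26.81199253]
t 21.5 pos [0.5159 0.2087 0.1324] yaw 89.68 tilt [0.0001 0.    ] F [-0.17 -0.74 -1.65] T [-0.025 -0.059 -0.026] w 0.483
[-60.02987623 -26.61404371]
t 21.7 pos [0.5159 0.2087 0.1317] yaw 89.68 tilt [0.0001 0.0001] F [-0.72 -0.55 -0.09] T [-0.059  0.024  0.   ] w 0.486
[-59.35709238 -26.41152978]
t 21.9 pos [0.5159 0.2088 0.1309] yaw 89.68 tilt [0.0001 0.0002] F [-0.56  0.56  1.02] T [0.104 0.016 0.049] w 0.482
[-59.4091022  -26.23292863]
t 22.1 pos [0.5159 0.2088 0.13  ] yaw 89.69 tilt [0.0001 0.0002] F [-0.83  1.75  0.48] T [ 0.251  0.024 -0.014] w 0.484
[-59.38623548 -26.00401819]
```

```bash
python3 -m crank '[[[0,0,-0.05],0,255],[[0,0,-0.05],0,255],[[0,0,0],0,122],[[0,0,0],0,118],[[0,0,0],0,114]]'; python3 -m crank '[[[0,0,0],0,105],[[0,0,0],0,95],[[0,0,0],0,85],[[0,0,0],0,85],[[0,0,0],0,85]]'; python3 - <<'E'
from h import *
st()
im,d=get_image('side');save('side',im,'s7',220,200,280,270,9)
E
```

```text
clock: 22.6
position: [0.516, 0.2084, 0.131]
ee_rot: [2.228, 2.215, -0.0]
force: [-0.2, -0.1, 0.7]
width: 0.546
clock: 23.1
position: [0.5159, 0.2086, 0.131]
ee_rot: [2.228, 2.215, -0.0]
force: [-0.1, 0.1, 0.9]
width: 0.668
t 23.1 pos [0.5159 0.2086 0.131 ] yaw 89.68 tilt [-0.     -0.0001] F [-0.12  0.12  0.88] T [-0.012 -0.123 -0.032] w 0.668
```

View pics/s7.png

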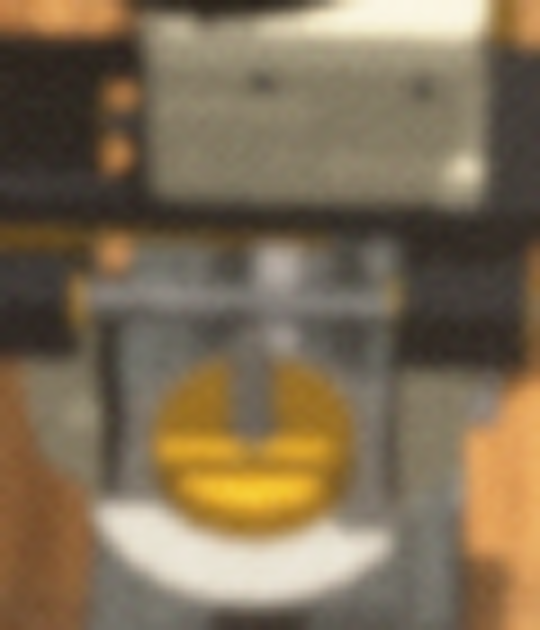

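```bash
python3 -m crank '[[[0,0,-0.3],0,85],[[0,0,-1.5],0,85],[[0,0,-4],0,85],[[0,0,-4],0,120],[[0,0,-2],8,188]]'; python3 -m crank '[[[0,0,0],8.2,188],[[0,0,0],8.2,188],[[0,0,0],8.2,188],[[0,0,0],8.2,188],[[0,0,0],8.2,188]]';  python3 -m crank '[[[0,0,0],8.2,188],[[0,0,0],8.2,188],[[0,0,0],8.2,188],[[0,0,0],8.2,188],[[0,0,0],8.2,188]]'; python3 - <<'E'
from h import *
st([.4627,.0475,.20])
im,d=get_image('side');save('side',im,'s8',200,130,330,290,3.5)
im,d=get_image('top');save('top',im,'t8',200,150,390,270,3.5)
E
```

```text
clock: 23.65
position: [0.5171, 0.2089, 0.2527]
ee_rot: [2.377, 2.053, 0.007]
force: [-0.7, -0.5, -0.3]
width: 0.542
clock: 24.15
position: [0.5158, 0.2086, 0.2492]
ee_rot: [-2.949, -1.083, -0.0]
force: [-0.1, 0.4, 1.4]
width: 0.265
clock: 24.65
position: [0.5158, 0.2086, 0.2493]
ee_rot: [-3.141, 0.018, -0.0]
force: [-0.7, -0.5, -0.2]
width: 0.263
t 24.65 pos [0.5158 0.2086 0.2493] yaw -0.66 tilt [0.0001 0.0002] F [-0.71 -0.46 -0.19] T [-0.012 -0.051 -0.035] w 0.263
  go(cm, tool) [-5.13 16.18  4.92]
```

View pics/s8.png

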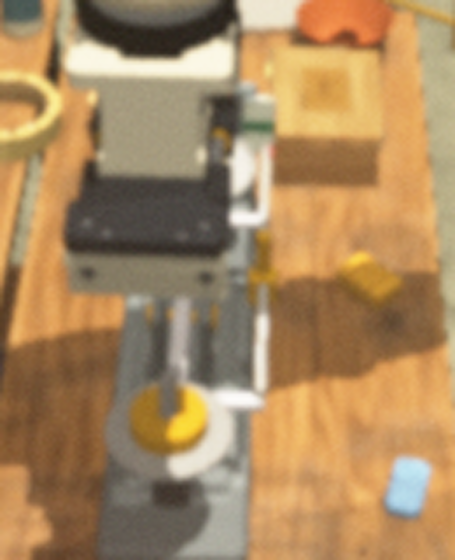

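View pics/t8.png

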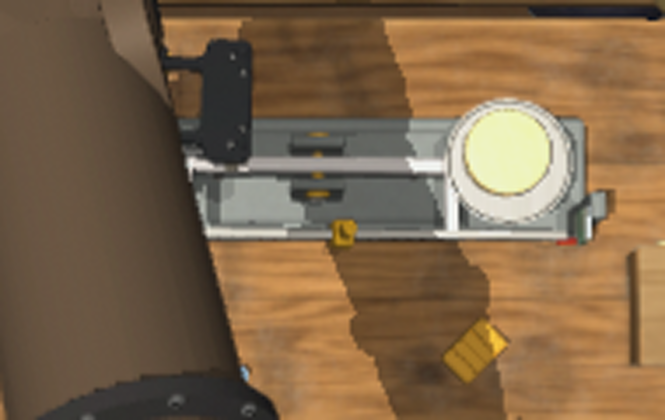

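```bash
python3 -m crank '[[[-1.3,4,1],-0.66,188],[[-1.3,4,1],0,188],[[-1.3,4,1],0,188],[[-1.2,4.1,1],0,188],[[0,0,0.9],0,188]]'; python3 -m crank '[[[0,0,0],0,188],[[0,0,0],0,188]]';python3 - <<'E'
from h import *
st([.4627,.0475,.16])
im,d=get_image('side');save('side',im,'s9',220,130,320,270,4)
im,d=get_image('top');save('top',im,'t9',240,170,350,260,5)
E
```

```text
clock: 25.25
position: [0.4636, 0.0419, 0.2001]
ee_rot: [3.141, 0.005, -0.001]
force: [1.2, 0.8, 0.3]
width: 0.265
clock: 25.45
position: [0.4658, 0.0484, 0.2003]
ee_rot: [-3.141, -0.014, -0.001]
force: [0.1, 0.9, 0.3]
width: 0.263
t 25.45 pos [0.4658 0.0484 0.2003] yaw 0.52 tilt [0.0003 0.0002] F [0.12 0.87 0.34] T [ 0.071 -0.003 -0.029] w 0.263
  go(cm, tool) [-0.31  0.09  4.03]
```

View pics/s9.png

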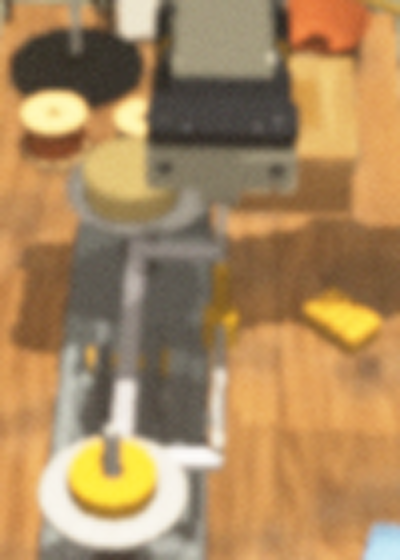

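View pics/t9.png

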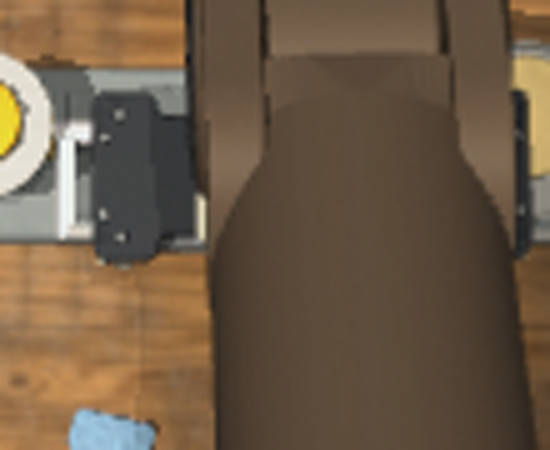

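```bash
python3 -m crank '[[[-0.31,0.09,2],0.5,188],[[0,0,1.5],0,188],[[0,0,0],0,188],[[0,0,0],0,188]]'; python3 -c "
from h import *
st([.4627,.0475,.118])"
```

```text
clock: 25.95
position: [0.4626, 0.0471, 0.1654]
ee_rot: [3.141, -0.002, 0.0]
force: [0.8, 0.4, -0.3]
width: 0.266
t 25.95 pos [0.4626 0.0471 0.1654] yaw -0.08 tilt [ 0.     -0.0004] F [ 0.82  0.44 -0.25] T [ 0.052 -0.006  0.056] w 0.266
  go(cm, tool) [ 0.01 -0.04  4.74]
```

```bash
python3 -m crank '[[[0,0,1.5],0,188],[[0,0,1],0,188],[[0,0,1],0,188],[[0,0,0.7],0,188],[[0,0,0.5],0,188]]'; python3 - <<'E'
from h import *
st([.4627,.0475,.118]);print(monitor.observe()['joint_efforts'])
im,d=get_image('side');save('side',im,'s10',220,130,320,270,4)
P=cloud('side',d)
import cv2
cv2.imwrite('pics/s10f.png',im[:,:,::-1])
E
```

```text
clock: 26.45
position: [0.4622, 0.0466, 0.1175]
ee_rot: [3.141, -0.004, -0.001]
force: [-0.0, -0.5, 0.0]
width: 0.267
t 26.45 pos [0.4622 0.0466 0.1175] yaw -0.16 tilt [-0.0004 -0.0002] F [-0.03 -0.47  0.04] T [ 0.007 -0.003  0.045] w 0.267
  go(cm, tool) [ 0.05 -0.09 -0.05]
[ -0.42305695 -45.07024884   6.1896953  -23.01283479   0.09123606
   0.0731775   -0.09276671]
```

View pics/s10.png

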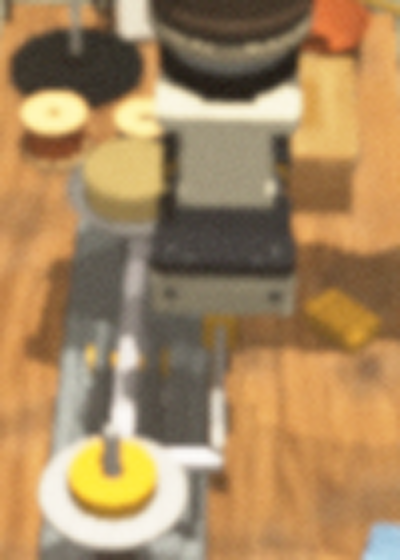

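```bash
cat > th.py <<'E'
from e import *
def theta(n,I,x,yp=.0694,off=0):
    G=gaussian_filter(I,.7);a=D(np.arange(15,166,3)) if n=='side' else D(np.arange(-60,200,3))
    def f(z):
        th=-(z-.115)/.14;y=yp+.14*np.cos(th)
        pr=lambda d:(lambda p:map_coordinates(G,[p[:,1],p[:,0]],order=3))(proj(n,np.c_[x+d/2*np.cos(a),y+d/2*np.sin(a),np.full(len(a),z)]))
        return np.mean(pr(.073)-pr(.079))
    zs=np.arange(.095,.137,.0002);v=np.array([f(z) for z in zs]);k=v.argmax();return -(zs[k]-.115)/.14,v[k]
def platez(n,im,d):
    P=cloud(n,d);r=np.hypot(P[...,0]-.5157,P[...,1]-.2086);m=(r<.034)&(r>.026)&(P[...,2]>.09)&(P[...,2]<.14)
    return np.median(P[m][:,2]),m.sum()
def rep():
    im,d=get_image('side');f=im.astype(float)
    t=theta('side',f[...,2],.5166);z,n=platez('side',im,d)
    im2,d2=get_image('top');z2,n2=platez('top',im2,d2)
    print('edge th',np.round(t,4),'depth side z',np.round(z,4),n,'top z',np.round(z2,4),n2)
    return im,im2
E
python3 - <<'E'
from th import *
s0=cv2.imread('pics/side0.png')[...,::-1].astype(float);print(theta('side',s0[...,2],.5166))
rep()
E
python3 -m crank '[[[0,-0.12,0],0,188],[[0,-0.12,0],0,188],[[0,-0.12,0],0,188],[[0,-0.12,0],0,188],[[0,-0.1,0],0,188]]'
for i in 1 2 ; do python3 -m crank '[[[0,-0.1,0],0,188],[[0,-0.1,0],0,188]]'>/dev/null;python3 -c "
from h import *
st();print(monitor.observe()['joint_efforts'][0])"; done
```

```text
(np.float64(-0.10285714285714986), np.float64(46.27768577837562))
edge th [-0.0986 48.8737] depth side z 0.1312 211 top z 0.1297 242
clock: 27.1
position: [0.4623, 0.0526, 0.1181]
ee_rot: [-3.142, 0.004, -0.0]
force: [0.3, -0.4, 0.5]
width: 0.265
t 27.3 pos [0.4623 0.0545 0.118 ] yaw -0.16 tilt [-0. -0.] F [-0.17 -0.06  0.  ] T [-0.078  0.015  0.046] w 0.266
0.07617417722940445
t 27.5 pos [0.4623 0.0563 0.118 ] yaw -0.17 tilt [ 0.     -0.0002] F [ 0.03 -0.73 -0.72] T [-0.118  0.039  0.03 ] w 0.263
-0.1919960556551814
```

```bash
for i in 1 2 3; do python3 -m crank '[[[0,-0.12,0],0,188],[[0,-0.12,0],0,188],[[0,-0.12,0],0,188],[[0,-0.12,0],0,188],[[0,-0.12,0],0,188]]'>/dev/null;python3 -c "
from h import *
st();print(monitor.observe()['joint_efforts'][0])"; done; python3 - <<'E'
from th import *
im,im2=rep()
save('side',im,'s11',220,130,320,270,4);save('top',im2,'t11',210,160,390,270,4)
E
```

```text
t 28.0 pos [0.4623 0.0625 0.118 ] yaw -0.16 tilt [ 0.0001 -0.0001] F [ 0.02 -0.53 -0.1 ] T [-0.158  0.028  0.015] w 0.264
-0.13204780407249928
t 28.5 pos [0.4623 0.0685 0.118 ] yaw -0.16 tilt [-0. -0.] F [ 0.2  -0.46 -0.39] T [-0.102  0.026 -0.042] w 0.261
-0.11793367099016905
t 29.0 pos [0.4623 0.0745 0.118 ] yaw -0.16 tilt [-0. -0.] F [-0.25 -0.86  0.2 ] T [-0.034  0.04   0.007] w 0.262
-0.09745912626385689
edge th [-4.71000e-02  5.11773e+01] depth side z 0.124 215 top z 0.1225 234
```

View pics/s11.png

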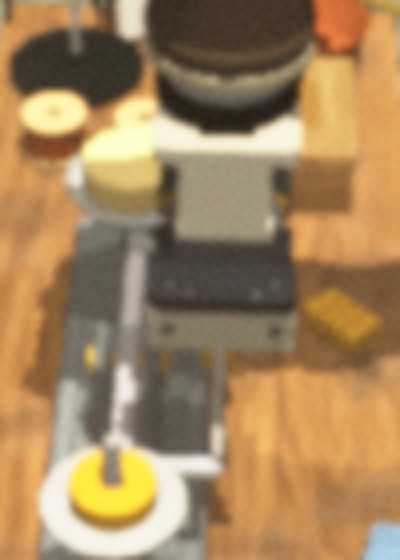

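View pics/t11.png

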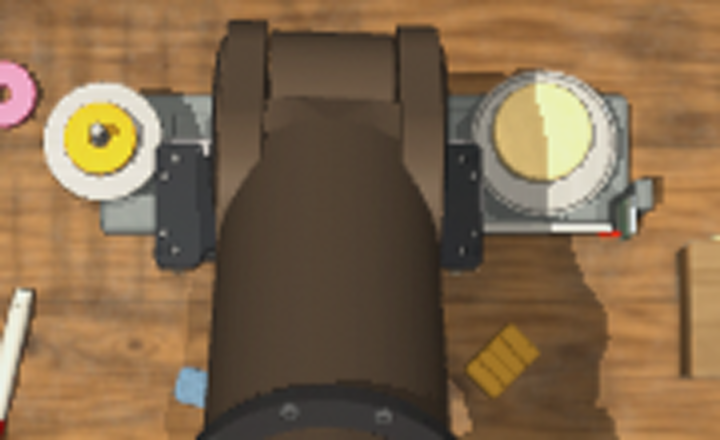

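```bash
for i in 1 2 3; do python3 -m crank '[[[0,-0.1,0],0,188],[[0,-0.1,0],0,188],[[0,-0.1,0],0,188],[[0,-0.1,0],0,188],[[0,-0.1,0],0,188]]'>/dev/null;python3 -c "
from th import *
st();rep()"; done; python3 -m crank '[[[0,0.1,0],0,188],[[0,0.1,0],0,188],[[0,0.1,0],0,188],[[0,0.15,0],0,188],[[0,0.2,0],0,188]]';for i in 1 2 3; do  python3 -m crank '[[[0,0,0],0,188],[[0,0,0],0,188],[[0,0,0],0,188],[[0,0,0],0,188]]' >/dev/null; python3 -c "
from th import *
st();rep()";done
```

```text
t 29.6 pos [0.4623 0.0795 0.118 ] yaw -0.16 tilt [-0.     -0.0001] F [-0.41 -1.1   0.26] T [-0.072 -0.012  0.102] w 0.262
edge th [-3.14000e-02  5.09653e+01] depth side z 0.1218 213 top z 0.1201 214
t 30.2 pos [0.4623 0.0845 0.118 ] yaw -0.16 tilt [-0. -0.] F [-1.3  -0.24  0.19] T [-0.094  0.059  0.01 ] w 0.262
edge th [-1.29000e-02  5.14866e+01] depth side z 0.1194 210 top z 0.1171 205
t 30.8 pos [0.4624 0.0895 0.118 ] yaw -0.16 tilt [-0. -0.] F [-0.28 -0.96 -0.05] T [-0.078  0.026 -0.001] w 0.262
edge th [1.40000e-03 5.24066e+01] depth side z 0.1173 213 top z 0.1157 198
clock: 31.4
position: [0.4624, 0.0827, 0.118]
ee_rot: [3.142, -0.004, 0.0]
force: [-0.1, -0.5, 0.3]
width: 0.263
t 31.8 pos [0.4623 0.0829 0.118 ] yaw -0.16 tilt [-0. -0.] F [-0.02  0.79  0.3 ] T [0.029 0.066 0.047] w 0.263
edge th [-0.0957 52.0372] depth side z 0.1307 210 top z 0.1295 214
t 32.3 pos [0.4624 0.0829 0.118 ] yaw -0.16 tilt [0. 0.] F [ 0.71 -0.58 -0.14] T [ 0.037 -0.016  0.007] w 0.261
edge th [-0.0957 51.5394] depth side z 0.1306 205 top z 0.1289 218
t 32.8 pos [0.4624 0.0829 0.118 ] yaw -0.16 tilt [ 0. -0.] F [0.38 0.87 0.22] T [-0.028  0.035 -0.026] w 0.264
edge th [-0.0929 51.9158] depth side z 0.1304 209 top z 0.1285 205
```

```bash
python3 -m crank '[[[0,0.1,0],0,188],[[0,0.2,0],0,188],[[0,0,0.1],0,188],[[0,0,0.1],0,188],[[0,0,0],0,188]]';python3 -m crank '[[[0,0,0],0,188],[[0,0,0],0,188],[[0,0,0],0,188],[[0,0,0],0,188]]' >/dev/null; python3 -c "
from th import *
st();rep()"
```

```text
clock: 33.4
position: [0.4622, 0.0798, 0.1158]
ee_rot: [3.141, -0.004, -0.0]
force: [-0.4, 0.2, -0.3]
width: 0.262
t 33.8 pos [0.4624 0.0799 0.116 ] yaw -0.16 tilt [ 0.0001 -0.    ] F [ 0.51 -0.58 -0.38] T [-0.053 -0.005  0.025] w 0.264
edge th [-0.0929 51.3944] depth side z 0.1304 211 top z 0.1287 226
```

```bash
python3 -m crank '[[[0,-0.1,0],0,188],[[0,-0.1,0],0,188],[[0,-0.1,0],0,188],[[0,-0.1,0],0,188],[[0,-0.1,0],0,188]]'>/dev/null;python3 -m crank '[[[0,-0.1,0],0,188],[[0,-0.1,0],0,188],[[0,-0.1,0],0,188],[[0,-0.1,0],0,188],[[0,-0.1,0],0,188]]'>/dev/null; python3 -c "
from th import *
st();rep()";for i in 1 2 3; do python3 -m crank '[[[0,-0.08,0],0,188],[[0,-0.08,0],0,188],[[0,-0.08,0],0,188],[[0,-0.08,0],0,188]]'>/dev/null;python3 -c "
from th import *
st();rep()"; done
```

```text
t 34.9 pos [0.4624 0.0899 0.116 ] yaw -0.16 tilt [-0.     -0.0001] F [-0.03 -1.43 -0.46] T [-0.162  0.001  0.009] w 0.264
edge th [-8.60000e-03  5.19636e+01] depth side z 0.1185 217 top z 0.1165 196
t 35.4 pos [0.4624 0.0931 0.116 ] yaw -0.16 tilt [ 0.0001 -0.0001] F [ 0.51 -0.92 -0.51] T [-0.096 -0.065  0.007] w 0.264
edge th [2.90000e-03 5.26545e+01] depth side z 0.1171 209 top z 0.1158 190
t 35.9 pos [0.4624 0.0963 0.116 ] yaw -0.16 tilt [-0.     -0.0001] F [-0.4  -0.98  0.16] T [-0.125 -0.024 -0.027] w 0.265
edge th [4.30000e-03 5.26774e+01] depth side z 0.1169 212 top z 0.1158 187
t 36.4 pos [0.4624 0.0995 0.116 ] yaw -0.16 tilt [-0. -0.] F [-0.87 -0.77 -0.75] T [-0.027  0.072 -0.036] w 0.262
edge th [4.30000e-03 5.32437e+01] depth side z 0.1168 209 top z 0.1156 172
```

```bash
for i in 1 2; do python3 -m crank '[[[0,-0.1,0],0,188],[[0,-0.1,0],0,188],[[0,-0.1,0],0,188],[[0,-0.08,0],0,188]]'>/dev/null;python3 -c "
from th import *
st();rep()"; done; python3 -m crank '[[[0,0.05,0],0,188],[[0,0.1,0],0,188],[[0,0.15,0],0,188],[[0,0.2,0],0,188],[[0,0.2,0],0,188]]'>/dev/null;for i in 1 2 3; do python3 -m crank '[[[0,0,0],0,188],[[0,0,0],0,188],[[0,0,0],0,188],[[0,0,0],0,188]]' >/dev/null; python3 -c "
from th import *
st();rep()";done
```

```text
t 36.9 pos [0.4624 0.1034 0.116 ] yaw -0.16 tilt [-0.0001 -0.0001] F [0.11 0.12 0.02] T [-0.076  0.042  0.046] w 0.265
edge th [7.10000e-03 5.33046e+01] depth side z 0.1166 214 top z 0.1151 158
t 37.4 pos [0.4624 0.1072 0.116 ] yaw -0.16 tilt [-0.0001 -0.0001] F [-0.3  -0.93  0.74] T [-0.095  0.007 -0.009] w 0.26
edge th [1.00000e-02 5.33492e+01] depth side z 0.1164 210 top z 0.1148 137
t 38.4 pos [0.4624 0.1002 0.116 ] yaw -0.15 tilt [ 0. -0.] F [ 0.36 -0.32  0.37] T [ 0.038  0.03  -0.027] w 0.26
edge th [-1.43000e-02  5.34259e+01] depth side z 0.1197 201 top z 0.1182 184
t 38.9 pos [0.4624 0.1001 0.116 ] yaw -0.16 tilt [-0.     -0.0001] F [-0.31  0.05 -0.58] T [ 0.05  -0.013 -0.019] w 0.262
edge th [-1.43000e-02  5.34788e+01] depth side z 0.1197 212 top z 0.1179 183
t 39.4 pos [0.4624 0.1001 0.116 ] yaw -0.16 tilt [-0.0001 -0.0001] F [ 0.68  0.61 -1.46] T [ 0.027  0.038 -0.003] w 0.263
edge th [-1.29000e-02  5.33538e+01] depth side z 0.1196 219 top z 0.1178 183
```

```bash
python3 -m crank '[[[0,-0.2,0],0,188],[[0,-0.15,0],0,188],[[0,-0.1,0],0,188],[[0,-0.1,0],0,188],[[0,-0.1,0],0,188]]'>/dev/null;python3 -m crank '[[[0,-0.1,0],0,188],[[0,-0.1,0],0,188],[[0,-0.1,0],0,188],[[0,-0.08,0],0,188]]'>/dev/null; python3 -c "
from th import *
st();rep()"; python3 -m crank '[[[0,0.05,0],0,188],[[0,0.1,0],0,188],[[0,0.15,0],0,188],[[0,0.2,0],0,188],[[0,0.2,0],0,188]]'>/dev/null;for i in 1 2 3; do python3 -m crank '[[[0,0,0],0,188],[[0,0,0],0,188],[[0,0,0],0,188],[[0,0,0],0,188]]' >/dev/null; python3 -c "
from th import *
st();rep()";done
```

```text
t 40.4 pos [0.4624 0.1104 0.116 ] yaw -0.16 tilt [-0.0001 -0.0001] F [-0.18  0.13 -0.57] T [-0.163  0.029 -0.038] w 0.265
edge th [2.29000e-02 5.43415e+01] depth side z 0.1145 212 top z 0.1126 124
t 41.4 pos [0.4624 0.1035 0.116 ] yaw -0.15 tilt [-0. -0.] F [-0.22  0.07 -0.07] T [ 0.026  0.004 -0.026] w 0.258
edge th [-1.4000e-03  5.3972e+01] depth side z 0.1179 207 top z 0.1164 157
t 41.9 pos [0.4624 0.1034 0.116 ] yaw -0.16 tilt [ 0. -0.] F [ 0.18  0.08 -0.61] T [ 0.015 -0.042  0.01 ] w 0.261
edge th [-2.90000e-03  5.33898e+01] depth side z 0.1179 209 top z 0.1164 160
t 42.4 pos [0.4624 0.1034 0.116 ] yaw -0.16 tilt [ 0. -0.] F [0.1  0.13 0.28] T [ 0.046 -0.022 -0.039] w 0.26
edge th [-1.40000e-03  5.31265e+01] depth side z 0.1179 207 top z 0.1168 154
```

```bash
cat >> th.py <<'E'
def tinz():
    im,d=get_image('top');P=cloud('top',d);r=np.hypot(P[...,0]-.5187,P[...,1]+.0661);m=(r<.025)&(P[...,2]>.1)&(P[...,2]<.16)
    r2=np.hypot(P[...,0]-.516,P[...,1]-.2085);k=(r2<.036)&(r2>.026)&(P[...,2]>.09)&(P[...,2]<.14)
    print('tin top z',P[m][:,2].mean().round(4),np.median(P[m][:,2]).round(4),m.sum(),'plate',P[k][:,2].mean().round(4),k.sum());return im
E
python3 - <<'E'
from th import *
im=tinz();save('top',im,'t12',210,160,390,270,4)
E
```

```text
tin top z 0.1372 0.1373 306 plate 0.116 201
```

View pics/t12.png

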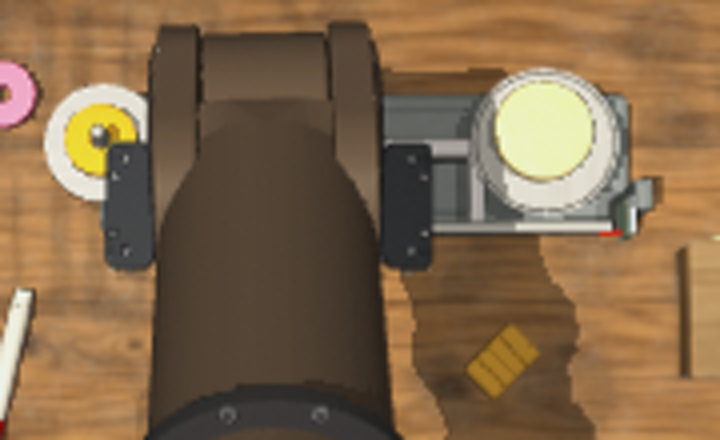

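```bash
python3 -m crank '[[[0,0,-0.5],0,188],[[0,0,-2],0,188],[[0,0,-4],0,188],[[0,4,-4],0,188],[[0,4,-4],0,188]]';python3 -m crank '[[[-3,4,-2],0,188],[[-3,4,0],0,188],[[-3,4,0],0,188],[[0,4,0],0,188],[[0,0,0],0,188]]'; python3 - <<'E'
from th import *
st();im,_=rep();rep();im2=tinz();tinz();save('side',im,'s13',210,140,320,290,4);save('top',im2,'t13',210,160,390,270,4)
E
```

```text
clock: 43.05
position: [0.4621, 0.0322, 0.2535]
ee_rot: [3.141, -0.001, 0.001]
force: [1.6, 0.3, -0.1]
width: 0.266
clock: 43.55
position: [0.3728, -0.1288, 0.2711]
ee_rot: [-3.14, 0.015, -0.004]
force: [0.9, 0.1, -0.1]
width: 0.264
t 43.55 pos [ 0.3728 -0.1288  0.2711] yaw -0.54 tilt [0.0024 0.001 ] F [ 0.88  0.1  -0.09] T [ 0.05  -0.004  0.014] w 0.264
edge th [-2.90000e-03  4.98131e+01] depth side z 0.118 212 top z 0.1163 234
edge th [-2.90000e-03  4.99727e+01] depth side z 0.1179 207 top z 0.1162 239
tin top z 0.1372 0.1374 309 plate 0.1161 300
tin top z 0.1373 0.1372 305 plate 0.1164 294
```

View pics/s13.png

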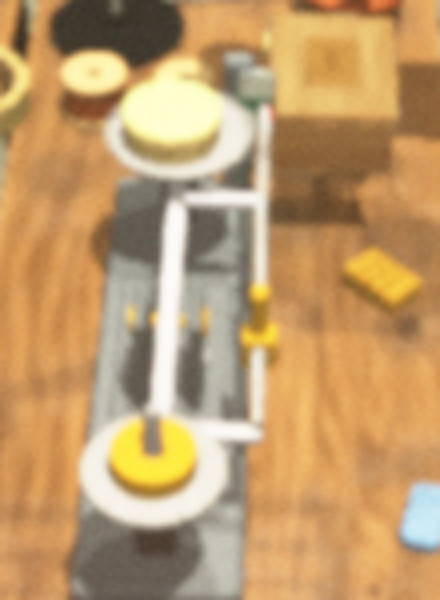

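View pics/t13.png

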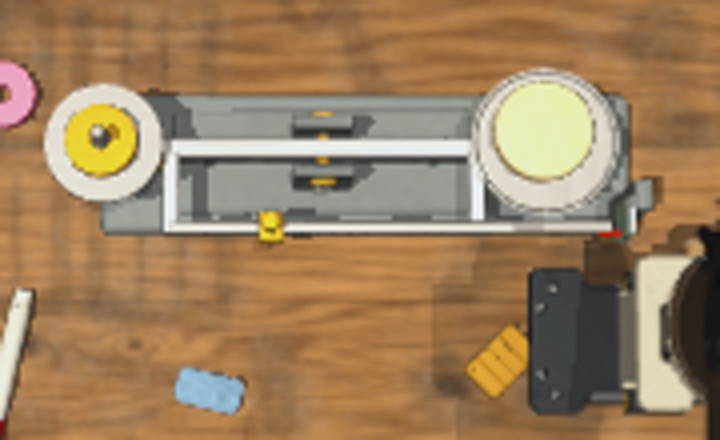

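```bash
python3 - <<'E'
from h import *
im,d=get_image('side');s0=cv2.imread('pics/side0.png')[:,:,::-1]
c=np.hstack([s0[150:180,260:290],im[150:180,260:290]]);save('side',c,'pt',0,0,60,30,12)
E
```

```text
(no output)
```

View pics/pt.png

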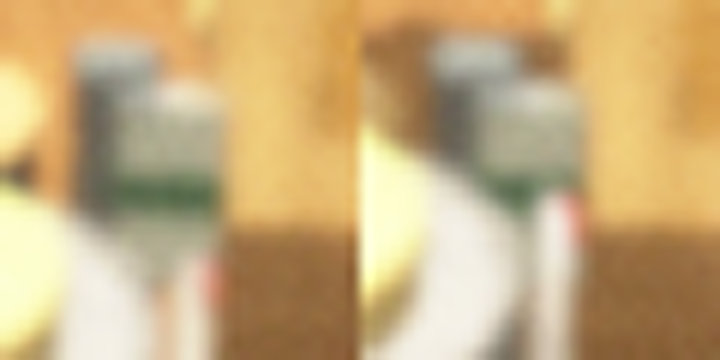

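```bash
python3 -c "
from h import *
st([.4624,.1034,.20])"; python3 -m crank '[[[2.5,-4,0],0,188],[[2.5,-4,0],0,188],[[2,-4,0],0,188],[[1.9,-4,0],0,188],[[0,-4,0],-0.4,188]]'; python3 -m crank '[[[0,-3.2,1],0,188],[[0,0,3],0,188],[[0,0,2],0,188],[[0,0,0],0,188],[[0,0,0],0,188]]'; python3 -c "
from h import *
st([.4624,.1034,.116])"
```

```text
t 43.9 pos [ 0.3741 -0.1234  0.2702] yaw -0.06 tilt [-0.0005 -0.0004] F [ 0.05  0.1  -0.25] T [ 0.038 -0.014  0.027] w 0.265
  go(cm, tool) [  8.81 -22.69   7.01]
clock: 44.4
position: [0.4652, 0.0783, 0.27]
ee_rot: [3.14, 0.009, 0.001]
force: [0.2, 0.1, -1.0]
width: 0.256
clock: 44.9
position: [0.4633, 0.1077, 0.2105]
ee_rot: [3.141, 0.007, -0.001]
force: [0.0, 0.2, 1.0]
width: 0.261
t 44.9 pos [0.4633 0.1077 0.2105] yaw 0.25 tilt [-0.0007 -0.0008] F [0.02 0.15 0.99] T [ 0.001  0.014 -0.021] w 0.261
  go(cm, tool) [-0.09  0.42  9.45]
```

```bash
python3 -m crank '[[[-0.09,0.42,1],0.4,188],[[0,0,2],0,188],[[0,0,1],0,188],[[0,0,0],0,188],[[0,0,0],0,188]]' >/dev/null; python3 -c "
from h import *
st([.4624,.1034,.116])"
```

```text
t 45.4 pos [0.4628 0.1032 0.1707] yaw -0.18 tilt [ 0.0004 -0.    ] F [-0.14  0.09  0.46] T [ 0.034  0.012 -0.029] w 0.261
  go(cm, tool) [-0.04 -0.02  5.47]
```

```bash
python3 -m crank '[[[-0.04,-0.02,2],0,188],[[0,0,1.7],0,188],[[0,0,1],0,188],[[0,0,0.77],0,188],[[0,0,0],0,188]]' >/dev/null; python3 -c "
from th import *
st([.4624,.1110,.116]);rep()"
```

```text
t 45.9 pos [0.4619 0.1034 0.1153] yaw -0.17 tilt [-0.0006 -0.0004] F [ 0.06 -0.21 -0.45] T [ 0.023  0.016 -0.038] w 0.265
  go(cm, tool) [ 0.04 -0.76 -0.07]
edge th [-2.90000e-03  5.32689e+01] depth side z 0.1179 209 top z 0.1162 154
```

```bash
python3 -m crank '[[[0,-0.15,0],0,188],[[0,-0.15,0],0,188],[[0,-0.1,0],0,188],[[0,-0.1,0],0,188],[[0,-0.1,0],0,188]]'>/dev/null;python3 -m crank '[[[0,-0.08,0],0,188],[[0,-0.08,0],0,188],[[0,0,0],0,188]]'>/dev/null; python3 -c "
from th import *
st();rep()"; python3 -m crank '[[[0,0.05,0],0,188],[[0,0.1,0],0,188],[[0,0.15,0],0,188],[[0,0.2,0],0,188],[[0,0.2,0],0,188]]'>/dev/null;for i in 1 2; do python3 -m crank '[[[0,0,0],0,188],[[0,0,0],0,188],[[0,0,0],0,188],[[0,0,0],0,188],[[0,0,0],0,188]]' >/dev/null; python3 -c "
from th import *
st();rep()";done
```

```text
t 46.8 pos [0.462  0.1112 0.1155] yaw -0.16 tilt [-0.0001 -0.0001] F [-0.37 -1.06  0.31] T [ 0.01  -0.004 -0.008] w 0.264
edge th [1.86000e-02 5.45023e+01] depth side z 0.115 209 top z 0.1136 120
t 47.9 pos [0.4621 0.1042 0.1156] yaw -0.15 tilt [0. 0.] F [ 0.39  0.36 -0.31] T [ 0.038 -0.028  0.027] w 0.263
edge th [1.40000e-03 5.34316e+01] depth side z 0.1172 208 top z 0.1161 152
t 48.5 pos [0.4621 0.1041 0.1156] yaw -0.16 tilt [-0.     -0.0001] F [-0.44  0.39 -0.15] T [ 0.028 -0.005  0.031] w 0.263
edge th [2.90000e-03 5.35328e+01] depth side z 0.1174 212 top z 0.1154 148
```

```bash
python3 -m crank '[[[0,0,-0.5],0,188],[[0,0,-2],0,188],[[0,0,-4],0,188],[[0,4,-4],0,188],[[0,4,-4],0,188]]' >/dev/null;python3 -m crank '[[[-3,4,-2],0,188],[[-3,4,0],0,188],[[-3,4,0],0,188],[[0,4,0],0,188],[[0,0,0],0,188]]'>/dev/null; python3 -m crank '[[[0,0,0],0,188],[[0,0,0],0,188],[[0,0,0],0,188],[[0,0,0],0,188],[[0,0,0],0,188]]'>/dev/null;python3 - <<'E'
from th import *
st();im,im2=rep();tinz();save('side',im,'s14',200,140,340,390,2.2);save('top',im2,'t14',140,140,390,290,3)
E
```

```text
t 50.1 pos [ 0.3737 -0.123   0.2698] yaw -0.1 tilt [-0.0004 -0.0004] F [ 0.09 -0.76  0.66] T [-0.006  0.029 -0.001] w 0.265
edge th [1.40000e-03 4.98412e+01] depth side z 0.1171 214 top z 0.1156 234
tin top z 0.1378 0.1381 308 plate 0.1156 298
```

View pics/s14.png

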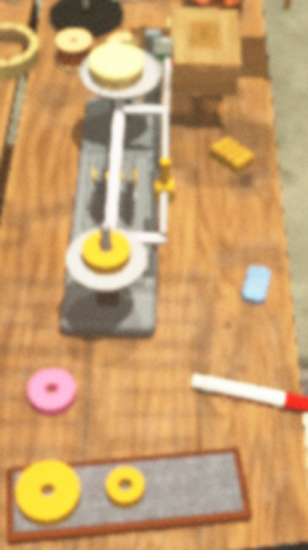

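View pics/t14.png

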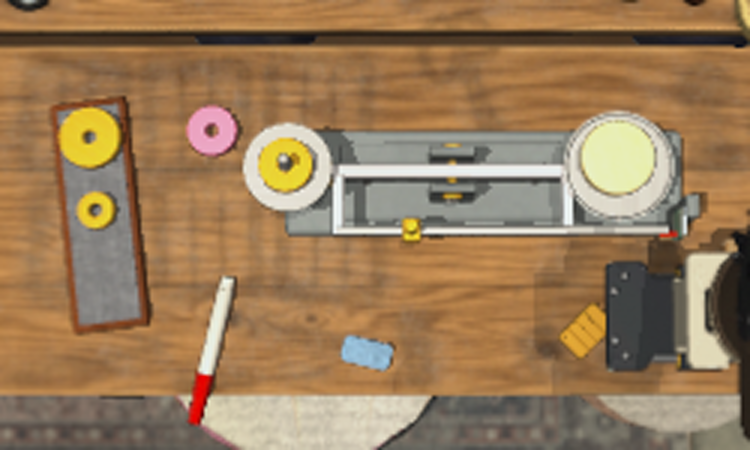

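```bash
python3 -c "
from cell import workorder
print(workorder.sign_off())"
```

```text
the job is handed in; nothing more can be done
None
```

I weighed the tin: the 200 g weight is seated flat over the carrier's post, and the rider is set so that the beam rests level. I handed the job in at about 50 s; the system reports no verdict.

- **Feel:** pressing the carrier before loading took about 2.3 N near level. That meant about 245 g was missing, and with the rider then counting about 46 g, roughly 290 g in the tin, so the 200 g weight was the one to use.
- **Loading:** I lowered the ring slowly over the post until light contact, then let go. The carrier stayed up.
- **Rider:** I pushed it unclamped with one finger, coming up from the light side in several strokes. The carrier never went near its lower stop; the highest reading was about +0.02 rad, while pushing.

**Last checks, arm clear of everything:**
- The carrier edge read about +0.001 rad, and both cameras' plate heights were within about 0.001 rad of level.
- The tin-top height disagreed slightly, suggesting about +0.005 rad, but its starting measurement was taken differently, so I trusted it less.
- I couldn't confirm the pointer against the green mark directly. At that size in the pictures it is too coarse to read exactly.
- The tin is still in its pan, the 300 g and 100 g weights are flat on the board, and the pink ring and the other things in view had not moved.

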